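Scrape the sample station clear, snap its cover on and hold it down

TASK

Hold the orange scraper block and push all four terracotta chips along the sample station's dark plate, off its far end into the steel catch tray (do not touch the chips with the gripper), then stand the scraper upright on the bench clear of the station and let it go. Take the blue cover by its white bar, set it square over the middle of the plate between the two roller catches and press it down until it snaps under both rollers. Do not let go: finish with the gripper still on the cover, pressing it so that the sprung plate beneath stays pushed down about 3 mm or more; leave the bottles, beaker and loose caps where they stand.

Things in the scene. Friction and masses are not known exactly. Their poses are not given: they have to be found in the camera images.
- seat (a point): Centre of the top of the station's dark steel plate when up, 42 mm above the bench. The station is fixed; its x axis runs along the plate from the open near end to the far end with the tray, z up. Plate 130 mm long (x -65 to +65 mm), 81 mm wide (y), open at both ends. White side cheeks stand 6 mm above it from y = 42 to 60 mm on both sides
- tray (a point): Centre of the inner floor of the steel catch tray joined to the plate's far end; open top, inside 70 mm in x, 112 mm in y; floor 4 mm, rim 24 mm above the bench
- roller_mid (a point): Point midway between the brass rollers of the two catches, 13.7 mm above the plate's centre. Rollers: along x, 28 mm long, 8 mm thick, clear gap between them 70 mm in y; each springs outward, up to 6 mm. Their black housings are 34 mm long in x, from y = 46 to 60 mm on both sides, top 28 mm above the plate
- plate (a joint): How far the sprung plate is pushed down, in m: 0 is up, 0.005 is the hard stop. It takes about 2 N to start and 1.5 N more per mm. With the cover snapped on and nobody pressing it reads about 0.001; the job wants it held at 0.003 or more at the end (about 7 N of push)
- cover_grip (a point): Centre of the white bar on top of the loose blue cover (120 g). Bar 20 mm thick in the cover's x, 44 mm long in y, from 18 mm below this point (blue top face) to 18 mm above. Cover's underside 31 mm below this point. z up; it fits either way round, x along the station's x. Snapped on but not pressed, this point is 30 mm above the seat point; held down as wanted 26 to 28 mm above it
- cover_base (a point): Centre of the cover's underside. Blue body 64 mm in x, 76 mm in y over two round side beads (10 mm thick, centred 8 mm above the underside) that snap under the rollers. They meet the rollers when this point is 12 mm above the plate; pushing on takes up to about 10 N, then the force drops suddenly and the rollers pull the cover down to the plate
- scraper_mid (a point): Centre (half-way up) of the loose scraper block (130 g), standing on the bench: orange grip 22 mm thick in x, 54 mm in y, on a black foot 24 mm in x, 60 mm in y, 16 mm high; 70 mm tall in all, underside 35 mm below this point. Its broad faces look along its x axis; either can push. z up
- chip1: Terracotta-coloured ceramic chip, about 15 x 12 x 11 mm, 12 g, loose on the station's plate at the start; origin at its centre
- chip2: Terracotta-coloured ceramic chip, about 15 x 12 x 11 mm, 12 g, loose on the station's plate at the start; origin at its centre
- chip3: Terracotta-coloured ceramic chip, about 15 x 12 x 11 mm, 12 g, loose on the station's plate at the start; origin at its centre
- chip4: Terracotta-coloured ceramic chip, about 15 x 12 x 11 mm, 12 g, loose on the station's plate at the start; origin at its centre
- wash_bottle: Bystander: white wash bottle with blue cap, 68 mm across, 170 mm tall, loose; origin at the centre of its underside. To be left alone
- reagent_bottle: Bystander: white bottle with red cap, 60 mm across, 130 mm tall, loose; origin at the centre of its underside. To be left alone
- beaker: Bystander: clear beaker, 68 mm across, 85 mm tall, loose; origin at the centre of its underside. To be left alone
- cap1: Bystander: loose blue screw cap lying flat, 34 mm across, 13 mm tall, loose; origin at the centre of its underside. To be left alone
- cap2: Bystander: loose blue screw cap lying flat, 34 mm across, 13 mm tall, loose; origin at the centre of its underside. To be left alone
There are look-alikes about, which are no part of the job. Of the things that look like the part that bears cover_grip, the middle-sized one is meant.

How it is judged:
By the outcome, as a careful person would: the job done as asked, in the order asked, and still so for the second after the job is handed in, while the arm keeps its last pose, push and grip.
It also fails if it takes over 54 s, if anything falls off the work surface, if the arm or the gripper's body presses on something with over 40 N, if the wrist force passes 120 N, or if a joint passes its speed limit or range.

ROBOT

A 7-joint arm with a two-finger parallel gripper is mounted at the origin on the work surface. World frame = base frame: x ahead of the robot, y to its left, z up, the work surface at z = 0. Lengths are in m, angles in rad, forces in N, time in s.
With the tool pointing down it reaches from about 0.35 to 0.9 m from the base axis. Payload 8.1 kg.
Tool frame: the origin (TCP) lies midway between the tips of the shut fingers; the grasp point (between the pads) lies arm.hold_point_z behind it (arm.hold_point_z is the distance from the TCP to the grasp point, in m); z points along the fingers, y is the direction in which the jaws open and shut (so a half turn about z gives the same grasp; the last joint's range is limited). The gripper opens to 85 mm and grips with 20 to 120 N. Pads are 22 mm wide; open, the fingers measure 114 mm over their backs; the gripper's body (76 mm by 85 mm) begins 54 mm behind the grasp point. The pads swing forward as they close: fully open they stand 13 mm farther back than shut.
Start: joints at [1.237, 0.434, 0.025, 1.573, -0.012, 1.134, -0.075], TCP at [0.143, -0.608, 0.231] pointing down, gripper open.
Joint ranges: [-2.62, 2.62], [-0.44, 2.09], [-1.27, 1.32], [0.08, 2.57], [-1.32, 4.46], [0.12, 2], [-2.74, 2.74]. Speed limits (rad/s): [2.22, 2.22, 3.01, 3.01, 3.14, 3.14, 3.14].

INTERFACE

Orientations are given as a unit quaternion [w, x, y, z].
In Python, from bench import arm, optics gives the robot as it stands.
- The arm moves only by the tool jog_arm, never from a script. Its argument "moves" is a list of rows, each an object with "travel": the shift along the tool's x, y, z in mm, a list of three; "twist": the turn, a rotation vector about the tool's x, y, z in rad, a list of three; "claw": the opening, from 0 (shut) to 1 (fully open). A call has 1 to 5 rows; each row is the pose to reach, as a shift and turn from the pose commanded when the call began, along the tool's axes at that moment; what a row does not reach only later rows make up. A row lasts 1/10 s, in which the tool goes at most 50 mm and 8.59 degrees, less where a joint would pass 70% of its speed; a pose out of reach is approached as far as the arm can. A call with a gripper value outside its range is refused whole. The fingers move at their own pace and stop on an object; "force" is the grip in N (left out, the last holds). Time passes only in rows, so rows that repeat a pose let the fingers close. It gives the time, the measured TCP pose, the force and the opening at its end, in the units of the state.
- arm.read_state(): the state, without advancing time (a new reading comes with each control period).
- optics.snapshot(name): name is "side" or "top"; returns the picture (384x512x3 uint8, red, green, blue); there is no depth.
- optics.camera_params(name): a dict with "K" (3x3 intrinsics, pixels), "position" and "rotation" of the camera in the world. Camera axes: x right, y down, z forward; pixel columns grow to the right and rows downward; lengths in m; the calibration is good to about 2 mm. A picture is of the moment at which its call begins. camera_params takes no time and is no camera call.
- arm.job_done(): hands the job in, once; it reports no verdict.
The state is a dict: "clock": time; "joints": joint angles; "dq": joint speeds; "joint_efforts": joint torques, N m; "eef_pos": TCP position; "eef_rot": TCP orientation; "force": force on the tool from outside, world axes, zero at the start; "torque": the same for the moment, N m; "finger_gap": opening from 0.0 (shut) to 1.0 (fully open).
Only numpy, scipy, OpenCV 4.12 (cv2) and the standard library are available. Lean on these libraries where they do the work, as an engineer would, in place of code of your own. Each camera call takes 0.05 s, during which the arm holds its last target.

## Working session

There is one attempt and no reset: what is moved stays moved. The work goes in short steps, Python scripts to look and compute and a tool call to move; the robot and the scene stay as the last step left them, time stands still between calls to the robot, and variables do not carry over. Pictures are saved under pics/ and viewed, and the job is handed in when it is done.

Besides the shell and the picture viewer there is one more tool, called as name([rows], argument=value, ...), one row to a line, values as JSON. jog_arm: Moves the arm, as the interface text tells. Its arguments: {"type":"object","properties":{"moves":{"type":"array","items":{"type":"object","properties":{"travel":{"type":"array","items":{"type":"number"}},"twist":{"type":"array","items":{"type":"number"}},"claw":{"type":"number"}}}},"force":{"type":"number"}},"required":["moves"]}

```bash
ls; mkdir -p pics; python3 - <<'E'
from bench import arm, optics
import cv2, numpy as np
np.set_printoptions(precision=4,suppress=True)
print(arm.read_state(), arm.hold_point_z)
for n in("side","top"):
    p=optics.camera_params(n);print(n,p)
    im=optics.snapshot(n);cv2.imwrite(f'pics/{n}0.png',im[:,:,::-1])
E
```

```text
pics
{'clock': 0.0, 'joints': array([ 1.2374,  0.4352,  0.025 ,  1.5741, -0.0116,  1.134 , -0.0751]), 'dq': array([ 0.    , -0.0016, -0.0003, -0.0012,  0.0005,  0.0014,  0.0004]), 'joint_efforts': array([ -0.0001, -67.0478,   1.0251, -31.6207,   0.0155,   0.0124,
         0.0001]), 'eef_pos': array([ 0.1428, -0.6079,  0.2305]), 'eef_rot': array([-0.0008,  0.9934,  0.1151, -0.0002]), 'force': array([ 0.0494, -0.1633,  0.0848]), 'torque': array([ 0.0176, -0.0532,  0.023 ]), 'finger_gap': 1.0038780608041378} 0.0187
side {'K': array([[375.8354,   0.    , 253.4574],
       [  0.    , 375.8354, 191.5763],
       [  0.    ,   0.    ,   1.    ]]), 'position': array([ 0.4664, -0.6817,  0.8906]), 'rotation': array([-0.3321,  0.943 , -0.0194,  0.0083])}
top {'K': array([[407.5797,   0.    , 257.7716],
       [  0.    , 407.5797, 191.0375],
       [  0.    ,   0.    ,   1.    ]]), 'position': array([ 0.2975, -0.0071,  1.3141]), 'rotation': array([-0.0602,  0.7057, -0.7032,  0.0618])}
```

View pics/top0.png

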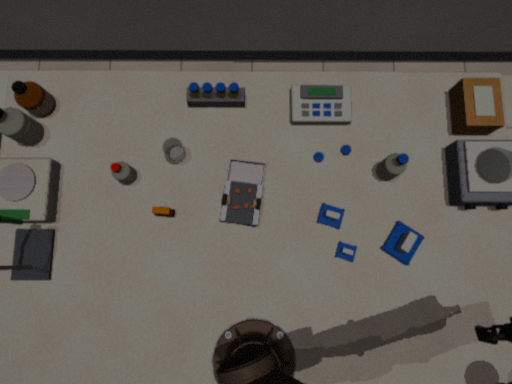

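View pics/side0.png

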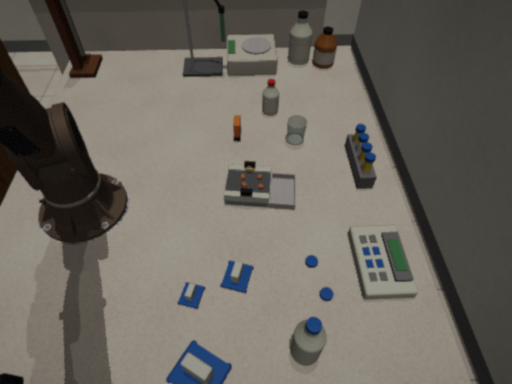

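```bash
cat > h.py <<'E'
from bench import arm, optics
import cv2, numpy as np
from scipy.spatial.transform import Rotation as R
np.set_printoptions(precision=4,suppress=True)
def q2R(q): return R.from_quat([q[1],q[2],q[3],q[0]])
P={n:optics.camera_params(n) for n in("side","top")}
def ray(n,uv):
    p=P[n];d=np.linalg.inv(p['K'])@np.array([uv[0],uv[1],1.]);return p['position'],q2R(p['rotation']).as_matrix()@d
def onz(n,uv,z):
    o,d=ray(n,uv);return o+d*(z-o[2])/d[2]
def two(a,b):
    o1,d1=ray("side",a);o2,d2=ray("top",b)
    s=np.linalg.lstsq(np.stack([d1,-d2],1),o2-o1,rcond=None)[0]
    p,q=o1+d1*s[0],o2+d2*s[1];return (p+q)/2,np.linalg.norm(p-q)
def proj(n,X):
    p=P[n];c=q2R(p['rotation']).as_matrix().T@(np.asarray(X)-p['position']);v=p['K']@c;return v[:2]/v[2]
def crop(im,n,u0,v0,w,h,s=6):
    c=im[v0:v0+h,u0:u0+w];cv2.imwrite(f'pics/{n}.png',cv2.resize(c[:,:,::-1],None,fx=s,fy=s,interpolation=cv2.INTER_CUBIC))
E
python3 - <<'E'
from h import *
for n in P: print(q2R(P[n]['rotation']).as_matrix())
t=cv2.imread('pics/top0.png')[:,:,::-1];s=cv2.imread('pics/side0.png')[:,:,::-1]
crop(t,'t_st',205,145,80,90);crop(s,'s_st',210,150,100,70)
crop(t,'t_sc',140,190,60,40,8);crop(s,'s_sc',215,105,50,40,8)
crop(t,'t_cv',310,195,60,70,8);crop(s,'s_cv',170,250,100,70,7)
E
```

```text
[[ 0.9991 -0.031   0.0286]
 [-0.0421 -0.7787  0.6259]
 [ 0.0029 -0.6266 -0.7793]]
[[ 0.0033 -0.9851  0.172 ]
 [-1.     -0.0037 -0.002 ]
 [ 0.0026 -0.172  -0.9851]]
```

View pics/t_st.png

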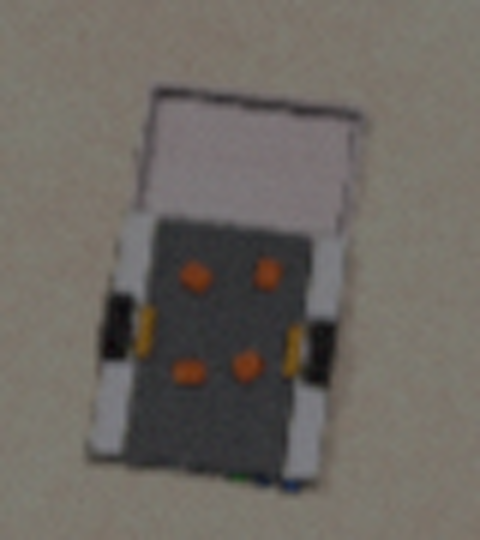

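View pics/s_st.png

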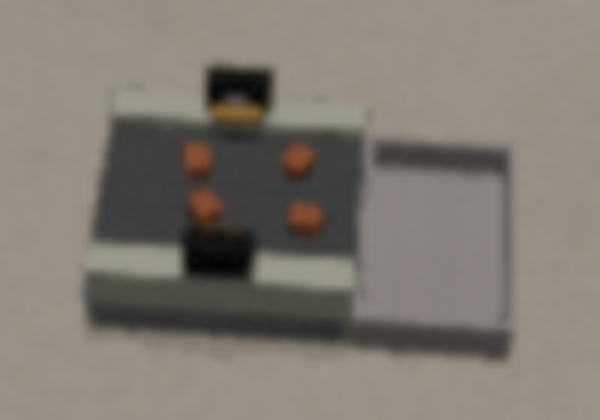

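View pics/t_sc.png

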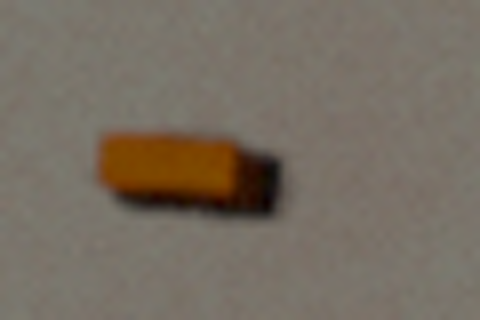

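View pics/s_sc.png

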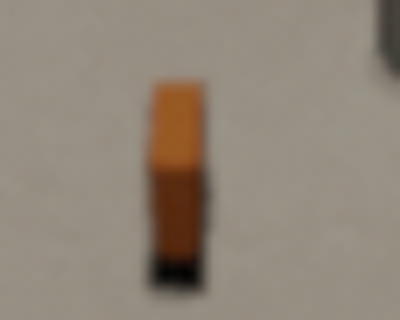

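View pics/t_cv.png

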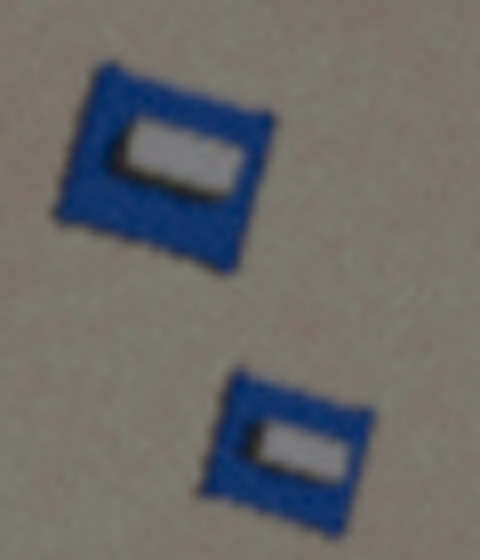

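View pics/s_cv.png

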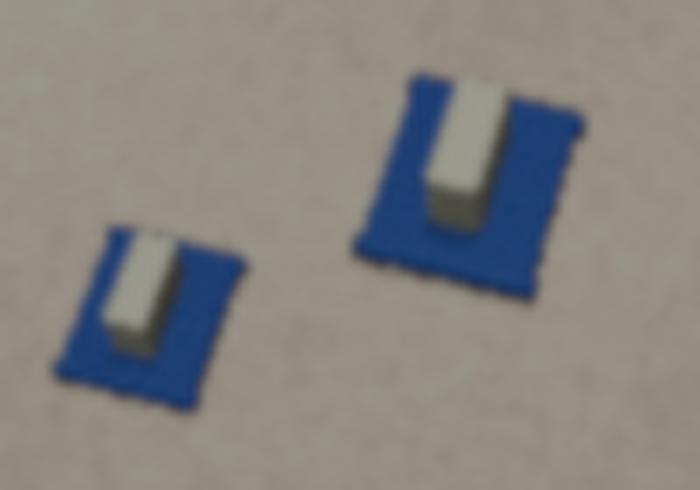

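```bash
python3 - <<'E'
from h import *
t=cv2.imread('pics/top0.png');s=cv2.imread('pics/side0.png')
def f(pts,u0,v0,k): return [((x+.5)/k-.5+u0,(y+.5)/k-.5+v0) for x,y in pts]
# station corners
tc=f([(125,463),(285,472),(313,237),(155,218)],205,145,6)
print('top plate corners'); W=[onz('top',p,.042) for p in tc]
for w in W: print(w)
print('c',np.mean(W,0))
# outer cheek corners top z=.048
tc=f([(88,457),(317,478),(342,238),(134,212)],205,145,6)
print('cheek outer');W=[onz('top',p,.048) for p in tc]
for w in W: print(w)
print(np.mean(W,0))
# side plate: far edge(y+) cheek outer & near cheek outer top corners
sc=f([(113,90),(366,105),(355,288),(86,272)],210,150,6)
print('side cheek');W=[onz('side',p,.048) for p in sc]
for w in W: print(w)
print(np.mean(W,0))
print('tray rim');
for w in [onz('top',p,.024) for p in f([(153,90),(362,110)],205,145,6)]: print(w)
for w in [onz('side',p,.024) for p in f([(510,146),(510,332)],210,150,6)]: print(w)
for nm,im,z in(('top',t,0),('side',s,0)):
    hsv=cv2.cvtColor(im,cv2.COLOR_BGR2HSV)
    def comps(m,z,mn=4):
        n,l,st,c=cv2.connectedComponentsWithStats(m.astype(np.uint8))
        for i in range(1,n):
            if st[i,4]>=mn:
                ys,xs=np.where(l==i);r=cv2.minAreaRect(np.stack([xs,ys],1).astype(np.float32))
                print(nm,c[i],st[i,4],onz(nm,c[i],z),r)
    H,S,V=cv2.split(hsv)
    print('orange');comps((H<22)&(S>130)&(V>70),.0475)
    print('blue');comps((H>105)&(H<130)&(S>130)&(V>50),.008,30)
E
```

```text
top plate corners
[0.4217 0.0912 0.042 ]
[0.4173 0.0078 0.042 ]
[ 0.542  -0.0063  0.042 ]
[0.5519 0.0775 0.042 ]
c [0.4832 0.0426 0.042 ]
cheek outer
[0.4241 0.11   0.048 ]
[ 0.4137 -0.0089  0.048 ]
[ 0.5403 -0.0216  0.048 ]
[0.5539 0.0883 0.048 ]
[0.483  0.0419 0.048 ]
side cheek
[0.4254 0.1037 0.048 ]
[0.5533 0.0883 0.048 ]
[ 0.5398 -0.0285  0.048 ]
[ 0.4125 -0.0138  0.048 ]
[0.4828 0.0374 0.048 ]
tray rim
[0.6263 0.0809 0.024 ]
[ 0.6156 -0.0326  0.024 ]
[0.6276 0.079  0.024 ]
[ 0.6144 -0.0396  0.024 ]
orange
top [482.1518 102.6809] 1100 [ 0.8159 -0.7454  0.0475] ((482.82745361328125, 101.51500701904297), (50.115234375, 37.33735656738281), 85.03025817871094)
top [114.875  166.7656] 64 [0.5953 0.4458 0.0475] ((115.0, 167.0), (8.0, 8.0), 90.0)
top [237.1667 190.7222] 18 [0.5193 0.0554 0.0475] ((237.25003051757812, 190.75001525878906), (4.242640495300293, 3.535533905029297), 45.0)
top [249.375 190.25 ] 16 [0.521  0.0169 0.0475] ((249.5, 190.0), (4.0, 3.0), 90.0)
top [228.7647 200.1176] 17 [0.4893 0.0814 0.0475] ((228.61766052246094, 200.02943420410156), (2.1828205585479736, 8.00367546
[... 3596 characters left out ...]
37.1678 278.1072] 429 [ 0.4455 -0.2532  0.008 ] ((236.54241943359375, 275.8607482910156), (24.99830436706543, 27.28600311279297), 16.927513122558594)
side [191.7692 297.0192] 260 [ 0.3333 -0.299   0.008 ] ((190.70001220703125, 294.8999938964844), (19.606121063232422, 22.768400192260742), 18.434947967529297)
side [326.1217 293.5826] 115 [ 0.6649 -0.3036  0.008 ] ((326.0000305175781, 293.5000305175781), (12.020814895629883, 10.60660171508789), 45.0)
side [313.276 325.276] 192 [ 0.622  -0.3802  0.008 ] ((313.0, 325.5), (15.0, 14.0), 90.0)
side [199.499  367.3666] 1042 [ 0.36   -0.4614  0.008 ] ((198.97682189941406, 372.80853271484375), (48.053043365478516, 47.4110221862793), 32.905242919921875)
```

```bash
python3 - <<'E'
from h import *
def f(pts,u0,v0,k): return [((x+.5)/k-.5+u0,(y+.5)/k-.5+v0) for x,y in pts]
print('scraper top view');W=np.array([onz('top',p,.07) for p in f([(102,134),(238,140),(238,196),(102,189)],140,190,8)]);print(W,W.mean(0))
print('scraper side view');W=np.array([onz('side',p,.07) for p in f([(154,82),(204,82),(204,168),(150,168)],215,105,8)]);print(W,W.mean(0))
W=np.array([onz('side',p,.0) for p in f([(150,289),(203,291)],215,105,8)]);print('foot',W)
W=np.array([onz('top',p,.0) for p in f([(280,213),(125,205)],140,190,8)]);print('foot',W)
print('bar top');W=np.array([onz('top',p,.049) for p in f([(133,118),(248,145),(236,196),(122,170)],310,195,8)]);print(W,W.mean(0))
print('bar side');W=np.array([onz('side',p,.049) for p in f([(456,78),(509,90),(480,193),(427,182)],170,250,7)]);print(W,W.mean(0))
print('cov top');W=np.array([onz('top',p,.010) for p in f([(103,62),(276,116),(234,274),(54,218)],310,195,8)]);print(W,W.mean(0))
print('cov side');W=np.array([onz('side',p,.010) for p in f([(414,74),(586,118),(533,300),(355,252)],170,250,7)]);print(W,W.mean(0))
E
```

```text
scraper top view
[[0.4657 0.3147 0.07  ]
 [0.4636 0.2623 0.07  ]
 [0.442  0.2615 0.07  ]
 [0.4445 0.3137 0.07  ]] [0.4539 0.2881 0.07  ]
scraper side view
[[0.4446 0.3098 0.07  ]
 [0.4656 0.309  0.07  ]
 [0.4645 0.2552 0.07  ]
 [0.4425 0.256  0.07  ]] [0.4543 0.2825 0.07  ]
foot [[0.4398 0.2589 0.    ]
 [0.4624 0.2568 0.    ]]
foot [[0.4432 0.2593 0.    ]
 [0.4463 0.3221 0.    ]]
bar top
[[ 0.4611 -0.2238  0.049 ]
 [ 0.4506 -0.2684  0.049 ]
 [ 0.4306 -0.2631  0.049 ]
 [ 0.4407 -0.219   0.049 ]] [ 0.4458 -0.2436  0.049 ]
bar side
[[ 0.4411 -0.2257  0.049 ]
 [ 0.4599 -0.2312  0.049 ]
 [ 0.4489 -0.2706  0.049 ]
 [ 0.4306 -0.2657  0.049 ]] [ 0.4451 -0.2483  0.049 ]
cov top
[[ 0.4889 -0.2189  0.01  ]
 [ 0.4672 -0.2882  0.01  ]
 [ 0.4035 -0.2693  0.01  ]
 [ 0.4256 -0.1978  0.01  ]] [ 0.4463 -0.2435  0.01  ]
cov side
[[ 0.4242 -0.2022  0.01  ]
 [ 0.4878 -0.2231  0.01  ]
 [ 0.4661 -0.2934  0.01  ]
 [ 0.4031 -0.2727  0.01  ]] [ 0.4453 -0.2478  0.01  ]
```

```bash
cat >> h.py <<'E'
def plan(pos,yaw=None):
    s=arm.read_state();r=q2R(s['eef_rot']);M=r.as_matrix()
    d=M.T@(np.array(pos)-s['eef_pos'])*1000
    out=[d.round(1)]
    if yaw is not None:
        c,si=np.cos(np.radians(yaw)),np.sin(np.radians(yaw))
        T=np.array([[c,si,0],[si,-c,0],[0,0,-1.]])
        out.append((r.inv()*R.from_matrix(T)).as_rotvec().round(4))
    return out
E
python3 - <<'E'
from h import *
for p in [((.42,-.35,.24),87.7),((.47,.1,.24),87.7),((.454,.2855,.2),87.7)]: print(plan(*p))
E
```

```text
[array([ 328.8, -187.8,   -9.2]), array([-0.0013, -0.0008, -1.3   ])]
[array([ 480.4, -614.5,   -8.6]), array([-0.0013, -0.0008, -1.3   ])]
[array([ 507.2, -798.7,   31.7]), array([-0.0013, -0.0008, -1.3   ])]
```

jog_arm([
  {"travel": [329, -188, -9], "twist": [0, 0, -1.3], "claw": 1},
  {"travel": [329, -188, -9], "twist": [0, 0, -1.3], "claw": 1},
  {"travel": [329, -188, -9], "twist": [0, 0, -1.3], "claw": 1},
  {"travel": [329, -188, -9], "twist": [0, 0, -1.3], "claw": 1},
  {"travel": [329, -188, -9], "twist": [0, 0, -1.3], "claw": 1},
])

```text
clock: 0.6
eef_pos: [0.3269, -0.4364, 0.2371]
eef_rot: [-0.0, 0.881, 0.474, -0.0]
force: [1.3, -0.9, 0.2]
finger_gap: 0.997
```

```bash
python3 - <<'E'
from h import *
print(arm.read_state()['joints'])
for p in [((.46,.1,.24),87.7),((.454,.2855,.2),87.7)]: print(plan(*p))
E
```

```text
[ 1.0013  0.3152 -0.2225  1.7458  0.0774  1.0894  0.1694]
[array([ 520.9, -184.7,   -2.8]), array([-0.0003, -0.    , -0.5439])]
[array([ 672.3, -292. ,   37.2]), array([-0.0003, -0.    , -0.5439])]
```

jog_arm([
  {"travel": [521, -185, -3], "twist": [0, 0, -0.54], "claw": 1},
  {"travel": [521, -185, -3], "twist": [0, 0, -0.54], "claw": 1},
  {"travel": [521, -185, -3], "twist": [0, 0, -0.54], "claw": 1},
  {"travel": [521, -185, -3], "twist": [0, 0, -0.54], "claw": 1},
  {"travel": [521, -185, -3], "twist": [0, 0, -0.54], "claw": 1},
])

```text
clock: 1.1
eef_pos: [0.3873, -0.1939, 0.2385]
eef_rot: [-0.0, 0.724, 0.69, -0.0]
force: [1.5, -0.3, -0.5]
finger_gap: 0.995
```

```bash
python3 - <<'E'
from h import *
print(arm.read_state()['joints'])
for p in [((.454,.2855,.2),87.7)]: print(plan(*p))
E
```

```text
[ 0.7643  0.1526 -0.4734  1.9703  0.0809  1.0368  0.2074]
[array([482. ,  44.2,  38.4]), array([-0.0002,  0.0002, -0.0069])]
```

jog_arm([
  {"travel": [482, 44, 20], "twist": [0, 0, 0], "claw": 1},
  {"travel": [482, 44, 20], "twist": [0, 0, 0], "claw": 1},
  {"travel": [482, 44, 20], "twist": [0, 0, 0], "claw": 1},
  {"travel": [482, 44, 20], "twist": [0, 0, 0], "claw": 1},
  {"travel": [482, 44, 20], "twist": [0, 0, 0], "claw": 1},
])

```text
clock: 1.6
eef_pos: [0.4223, 0.0533, 0.2283]
eef_rot: [0.0, 0.725, 0.689, -0.0]
force: [1.5, -0.4, -0.2]
finger_gap: 1.002
```

```bash
python3 - <<'E'
from h import *
print(arm.read_state()['joints'])
for p in [((.454,.2855,.2),87.7)]: print(plan(*p))
E
```

```text
[ 0.3554  0.1787 -0.6825  1.9891  0.1328  1.017  -0.44  ]
[array([233.6,  19.9,  28.2]), array([ 0.0004,  0.0004, -0.0105])]
```

jog_arm([
  {"travel": [234, 20, 80], "twist": [0, 0, -0.01], "claw": 1},
  {"travel": [234, 20, 80], "twist": [0, 0, -0.01], "claw": 1},
  {"travel": [234, 20, 80], "twist": [0, 0, -0.01], "claw": 1},
  {"travel": [234, 20, 80], "twist": [0, 0, -0.01], "claw": 1},
  {"travel": [234, 20, 80], "twist": [0, 0, -0.01], "claw": 1},
])

```text
clock: 2.1
eef_pos: [0.4541, 0.286, 0.1471]
eef_rot: [0.0, 0.721, 0.693, -0.0]
force: [1.1, -0.2, 0.3]
finger_gap: 0.997
```

jog_arm([
  {"travel": [0, 0, 0], "twist": [0, 0, 0], "claw": 1},
  {"travel": [0, 0, 0], "twist": [0, 0, 0], "claw": 1},
])

```text
clock: 2.3
eef_pos: [0.4533, 0.2853, 0.1473]
eef_rot: [-0.001, 0.72, 0.694, -0.001]
force: [0.1, -0.5, 0.5]
finger_gap: 0.998
```

```bash
python3 - <<'E'
from h import *
print(arm.read_state()['joints'],arm.read_state()['eef_pos'])
for p in [((.454,.2855,.12),87.7)]: print(plan(*p))
t=optics.snapshot('top');s=optics.snapshot('side')
crop(t,'t1',110,160,100,80,6);crop(s,'s1',190,60,100,100,6)
E
```

```text
[-0.1586  0.4733 -0.6837  1.851   0.3613  0.9465 -1.0413] [0.4533 0.2853 0.1473]
[array([ 0.3,  0.8, 27.3]), array([-0.0021,  0.0005,  0.0029])]
```

View pics/t1.png

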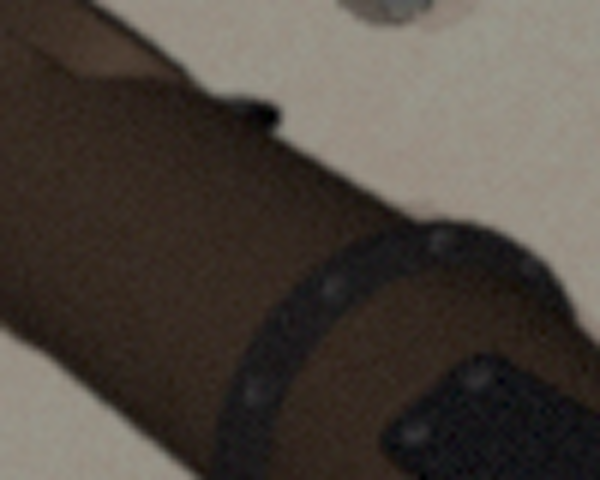

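View pics/s1.png

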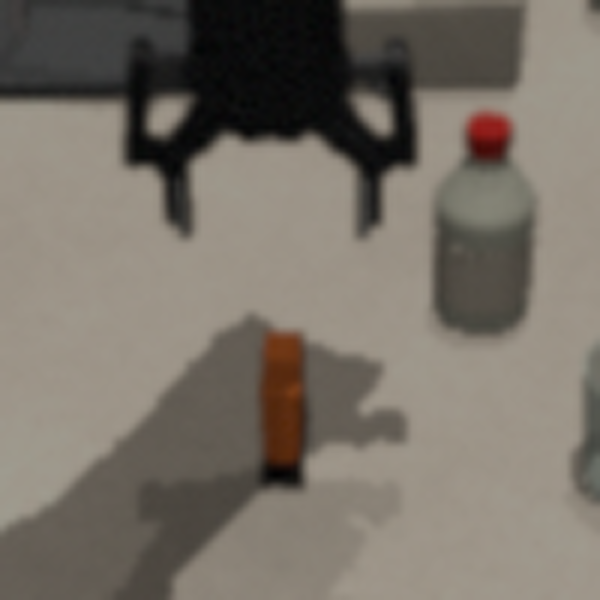

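```bash
python3 - <<'E'
from h import *
e=arm.read_state()['eef_pos']
print('tips', proj('side',e+[-.0475,0,.013]),proj('side',e+[.0475,0,.013]), 'seen',(185.5)/6-.5+190,(365.5)/6-.5+190,236/6-.5+60)
print(proj('side',[.454,.2855,.07]), proj('side',[.4433,.2855-.027,.07]),proj('side',[.4651,.2585,.07]))
E
```

```text
tips [220.6249  97.7387] [251.1013  97.0126] seen 220.41666666666666 250.41666666666666 98.83333333333334
[236.7107 119.5217] [233.5502 125.0515] [240.2265 124.8784]
```

jog_arm([
  {"travel": [2, 1, 50], "twist": [0, 0, 0], "claw": 1},
  {"travel": [2, 1, 85], "twist": [0, 0, 0], "claw": 1},
  {"travel": [2, 1, 111], "twist": [0, 0, 0], "claw": 1},
  {"travel": [2, 1, 111], "twist": [0, 0, 0], "claw": 1},
])

```text
clock: 2.8
eef_pos: [0.4543, 0.2827, 0.0349]
eef_rot: [0.0, 0.722, 0.692, -0.003]
force: [0.3, -0.5, 0.4]
finger_gap: 0.996
```

jog_arm([
  {"travel": [0, 0, 0], "claw": 0},
  {"travel": [0, 0, 0], "claw": 0},
  {"travel": [0, 0, 0], "claw": 0},
  {"travel": [0, 0, 0], "claw": 0},
  {"travel": [0, 0, 0], "claw": 0},
], force=60)

```text
invalid input
```

jog_arm([
  {"travel": [0, 0, 0], "twist": [0, 0, 0], "claw": 0},
  {"travel": [0, 0, 0], "twist": [0, 0, 0], "claw": 0},
  {"travel": [0, 0, 0], "twist": [0, 0, 0], "claw": 0},
  {"travel": [0, 0, 0], "twist": [0, 0, 0], "claw": 0},
  {"travel": [0, 0, 0], "twist": [0, 0, 0], "claw": 0},
], force=60)

```text
clock: 3.3
eef_pos: [0.4559, 0.2865, 0.0382]
eef_rot: [0.0, 0.721, 0.693, 0.001]
force: [0.1, -0.4, 7.4]
finger_gap: 0.246
```

jog_arm([
  {"travel": [0, 0, -20], "twist": [0, 0, 0], "claw": 0},
  {"travel": [0, 0, -60], "twist": [0, 0, 0], "claw": 0},
  {"travel": [0, 0, -90], "twist": [0, 0, 0], "claw": 0},
  {"travel": [0, 0, -90], "twist": [0, 0, 0], "claw": 0},
])

```text
clock: 3.7
eef_pos: [0.457, 0.288, 0.1312]
eef_rot: [0.001, 0.721, 0.693, 0.003]
force: [0.1, 0.5, -1.6]
finger_gap: 0.25
```

```bash
python3 - <<'E'
from h import *
s=arm.read_state();print(s['joints'],s['eef_pos'],s['force'],s['torque'])
s=optics.snapshot('side')
crop(s,'s2',190,60,100,100,6)
c,si=np.cos(-.12),np.sin(-.12)
seat=np.array([.4835,.0415]);ex=np.array([c,si])
for x in(-.1,):
  p=seat+ex*x;print(p,plan((*p,.125),83.1))
E
```

```text
[-0.169   0.4949 -0.6745  1.8645  0.3871  0.909  -1.0657] [0.457  0.288  0.1312] [ 0.0715  0.541  -1.5805] [ 0.0439 -0.0421 -0.0076]
[0.3842 0.0535] [array([-236.2,  -62.6,    3.4]), array([ 0.0032, -0.0021,  0.0801])]
```

View pics/s2.png

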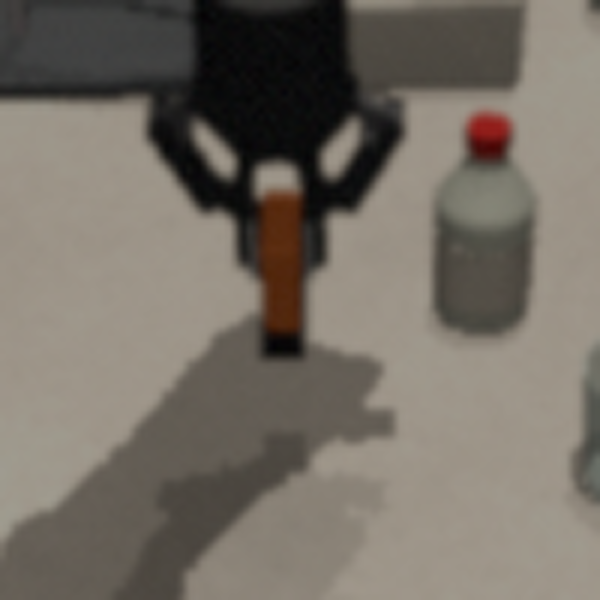

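jog_arm([
  {"travel": [-60, -15, 3], "twist": [0, 0, 0.02], "claw": 0},
  {"travel": [-110, -28, 3], "twist": [0, 0, 0.04], "claw": 0},
  {"travel": [-160, -42, 3], "twist": [0, 0, 0.06], "claw": 0},
  {"travel": [-205, -54, 3], "twist": [0, 0, 0.08], "claw": 0},
  {"travel": [-236, -62, 3], "twist": [0, 0, 0.08], "claw": 0},
])

```text
clock: 4.25
eef_pos: [0.3818, 0.0502, 0.1232]
eef_rot: [-0.0, 0.749, 0.663, -0.001]
force: [2.5, 0.1, -0.8]
finger_gap: 0.251
```

jog_arm([
  {"travel": [0, 0, 20], "twist": [0, 0, 0], "claw": 0},
  {"travel": [0, 0, 30], "twist": [0, 0, 0], "claw": 0},
  {"travel": [0, 0, 30], "twist": [0, 0, 0], "claw": 0},
])

```text
clock: 4.55
eef_pos: [0.3828, 0.0532, 0.0929]
eef_rot: [-0.001, 0.748, 0.664, -0.001]
force: [0.1, 0.8, -0.9]
finger_gap: 0.248
```

```bash
python3 - <<'E'
from h import *
s=arm.read_state();print(s['joints'],s['eef_pos'],s['eef_rot'],s['force'],s['torque'])
t=optics.snapshot('top');s=optics.snapshot('side')
crop(t,'t3',190,140,110,95,6)
crop(s,'s3',180,120,120,90,6)
c,si=np.cos(-.12),np.sin(-.12)
seat=np.array([.4835,.0415]);ex=np.array([c,si])
for x in(-.1,0,.06):
  p=seat+ex*x;print(p,plan((*p,.0815),83.1))
E
```

```text
[ 0.2816  0.3325 -0.6672  2.2412  0.331   0.6653 -0.7421] [0.3828 0.0532 0.0929] [-0.0012  0.7479  0.6638 -0.0011] [ 0.0991  0.8414 -0.8845] [ 0.0402 -0.0022  0.0053]
[0.3842 0.0535] [array([-0.8,  0.5, 12.6]), array([-0.0012, -0.0006,  0.0032])]
[0.4835 0.0415] [array([ -1. , 100.5,  12.5]), array([-0.0012, -0.0006,  0.0032])]
[0.5431 0.0343] [array([ -1.2, 160.5,  12.4]), array([-0.0012, -0.0006,  0.0032])]
```

View pics/s3.png

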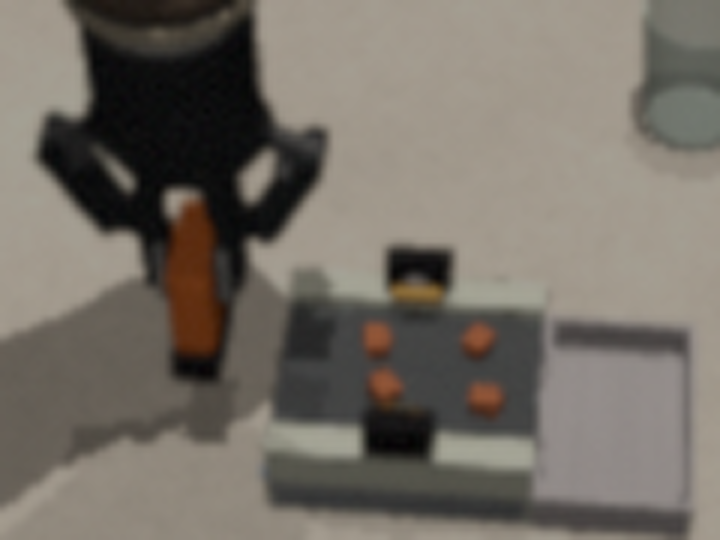

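View pics/t3.png

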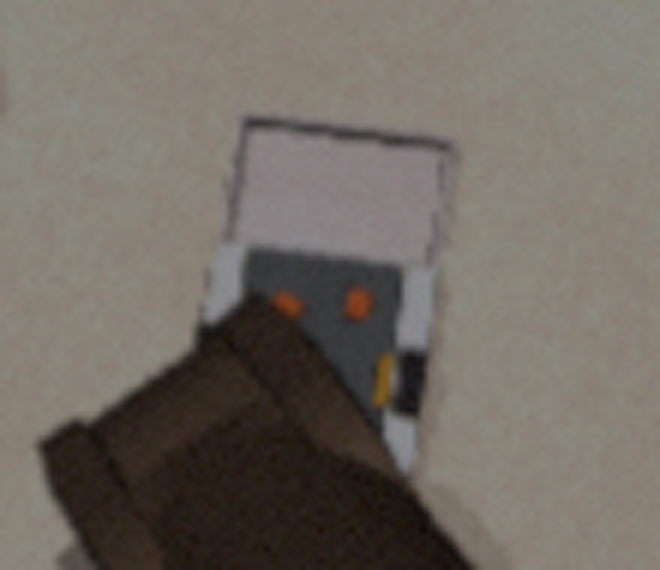

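```bash
python3 - <<'E'
from h import *
for p in [(172,375),(216,379)]:
  print(onz('side',((p[0]+.5)/6-.5+180,(p[1]+.5)/6-.5+120),.0549))
for z in(.053,.057):print(onz('side',((194+.5)/6-.5+180,(377+.5)/6-.5+120),z))
E
```

```text
[0.3671 0.0302 0.0549]
[0.3885 0.0268 0.0549]
[0.3776 0.0301 0.053 ]
[0.378  0.0267 0.057 ]
```

```bash
python3 - <<'E'
from h import *
def pc(X,u0,v0,k=6):
    p=proj('side',X);return np.array([(p[0]-u0+.5)*k-.5,(p[1]-v0+.5)*k-.5])
print('s1 foot', pc([.4545,.287-.03,0],190,60),pc([.4545,.257,.016],190,60),'seen 283,487; 283,465')
for z in(.093,.097):print('s2', pc([.457,.288-.03,z],190,60),pc([.457,.258,z+.016],190,60),'seen 283,356 ; 333')
for z in(.055,.059):print('s3', pc([.3792,.0234,z],180,120),pc([.3792,.0234,z+.016],180,120),'seen 194,377; 354')
E
```

```text
s1 foot [288.2824 488.2485] [287.4304 467.4463] seen 283,487; 283,465
s2 [287.7201 359.985 ] [286.811  336.5993] seen 283,356 ; 333
s2 [287.4946 354.1839] [286.5808 330.6765] seen 283,356 ; 333
s3 [196.645  384.8244] [193.8871 363.2995] seen 194,377; 354
s3 [195.9615 379.4895] [193.1876 357.8402] seen 194,377; 354
```

jog_arm([
  {"travel": [-1, 30, 0], "twist": [0, 0, 0], "claw": 0},
  {"travel": [-1, 50, 3], "twist": [0, 0, 0], "claw": 0},
  {"travel": [-1, 50, 7], "twist": [0, 0, 0], "claw": 0},
  {"travel": [-1, 50, 7], "twist": [0, 0, 0], "claw": 0},
])

```text
clock: 5.05
eef_pos: [0.4332, 0.047, 0.087]
eef_rot: [-0.001, 0.748, 0.664, -0.0]
force: [-0.8, 0.3, -2.1]
finger_gap: 0.248
```

```bash
python3 - <<'E'
from h import *
s=arm.read_state();print(s['joints'],s['eef_pos'],s['eef_rot'],s['force'],s['torque'])
s=optics.snapshot('side')
crop(s,'s4',200,120,100,90,8)
E
```

```text
[ 0.2737  0.4067 -0.6317  2.1431  0.3702  0.699  -0.725 ] [0.4332 0.047  0.087 ] [-0.0005  0.7476  0.6641 -0.0002] [-0.7834  0.2716 -2.0737] [0.0089 0.0286 0.02  ]
```

View pics/s4.png

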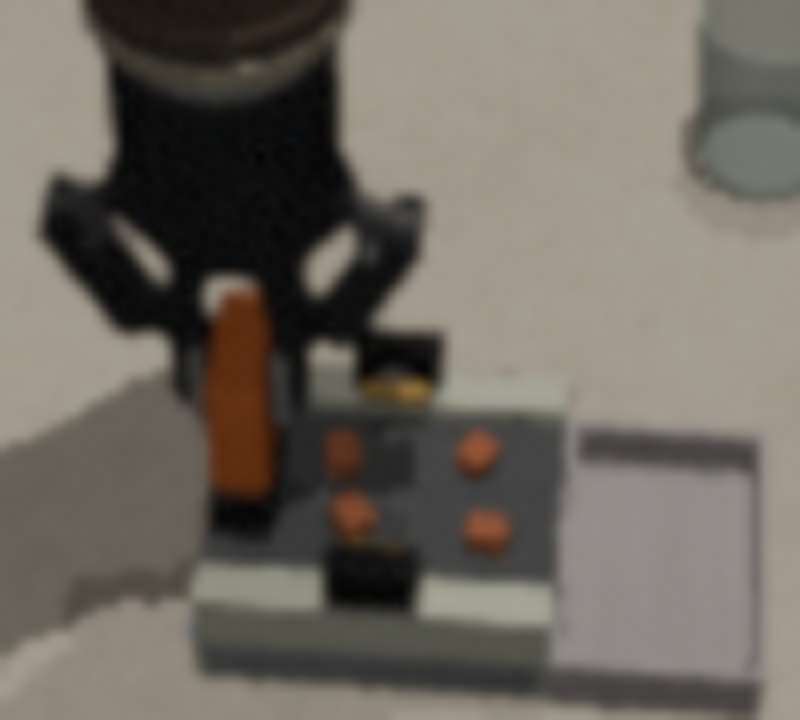

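```bash
python3 - <<'E'
from h import *
def g(x,y,z): return onz('side',((x+.5)/8-.5+200,(y+.5)/8-.5+120),z)
for z in (.045,.049): print(g(213,529,z),g(272,534,z))
print('cheek inner',g(205,565,.048),g(320,571,.048),g(420,576,.048),g(552,583,.048))
print('far cheek inner?',g(440,410,.048),g(566,416,.048))
E
```

```text
[0.4187 0.0227 0.045 ] [0.4402 0.0195 0.045 ]
[0.419  0.0194 0.049 ] [0.4404 0.0162 0.049 ]
cheek inner [0.4161 0.0035 0.048 ] [ 0.4574 -0.001   0.048 ] [ 0.4933 -0.0047  0.048 ] [ 0.5406 -0.0098  0.048 ]
far cheek inner? [0.504  0.0751 0.048 ] [0.5512 0.0702 0.048 ]
```

jog_arm([
  {"travel": [-2.5, 0, 3], "twist": [0, 0, 0], "claw": 0},
  {"travel": [-2.5, 0, 5], "twist": [0, 0, 0], "claw": 0},
  {"travel": [-2.5, 0, 5], "twist": [0, 0, 0], "claw": 0},
])

```text
clock: 5.4
eef_pos: [0.4326, 0.0432, 0.0821]
eef_rot: [-0.0, 0.748, 0.663, -0.0]
force: [0.8, -0.3, -1.5]
finger_gap: 0.253
```

jog_arm([
  {"travel": [0, 0, 1.5], "twist": [0, 0, 0], "claw": 0},
  {"travel": [0, 0, 1.5], "twist": [0, 0, 0], "claw": 0},
])

```text
clock: 5.6
eef_pos: [0.433, 0.0434, 0.0807]
eef_rot: [-0.0, 0.748, 0.663, -0.0]
force: [0.3, 0.3, -1.7]
finger_gap: 0.248
```

No contact yet; go down another step.

jog_arm([
  {"travel": [0, 0, 1.5], "twist": [0, 0, 0], "claw": 0},
  {"travel": [0, 0, 1.5], "twist": [0, 0, 0], "claw": 0},
])

```text
clock: 5.8
eef_pos: [0.4332, 0.0434, 0.0793]
eef_rot: [0.0, 0.748, 0.663, 0.0]
force: [-1.2, 0.2, 1.7]
finger_gap: 0.248
```

jog_arm([
  {"travel": [0, 0, 1.5], "twist": [0, 0, 0], "claw": 0},
  {"travel": [0, 0, 1.5], "twist": [0, 0, 0], "claw": 0},
])

```text
clock: 6.0
eef_pos: [0.4332, 0.0434, 0.0778]
eef_rot: [0.0, 0.748, 0.663, 0.0]
force: [-1.6, -0.5, 4.0]
finger_gap: 0.247
```

jog_arm([
  {"travel": [0, 0, -3], "twist": [0, 0, 0], "claw": 0},
  {"travel": [0, 10, -3], "twist": [0, 0, 0], "claw": 0},
  {"travel": [0, 24, -3], "twist": [0, 0, 0], "claw": 0},
  {"travel": [0, 38, -3], "twist": [0, 0, 0], "claw": 0},
  {"travel": [0, 48, -3], "twist": [0, 0, 0], "claw": 0},
])

```text
clock: 6.5
eef_pos: [0.4823, 0.0373, 0.0807]
eef_rot: [0.0, 0.748, 0.663, 0.0]
force: [-0.6, 0.1, -0.2]
finger_gap: 0.248
```

```bash
python3 - <<'E'
from h import *
s=arm.read_state();print(s['joints'],s['eef_pos'],s['eef_rot'],s['force'],s['torque'])
s=optics.snapshot('side');t=optics.snapshot('top')
crop(s,'s5',200,120,100,90,8)
crop(t,'t5',190,140,110,95,6)
E
```

```text
[ 0.2726  0.4768 -0.6026  2.0422  0.3975  0.7367 -0.6981] [0.4823 0.0373 0.0807] [0.0001 0.7485 0.6632 0.0002] [-0.5686  0.1177 -0.2489] [0.0031 0.0917 0.0024]
```

View pics/s5.png

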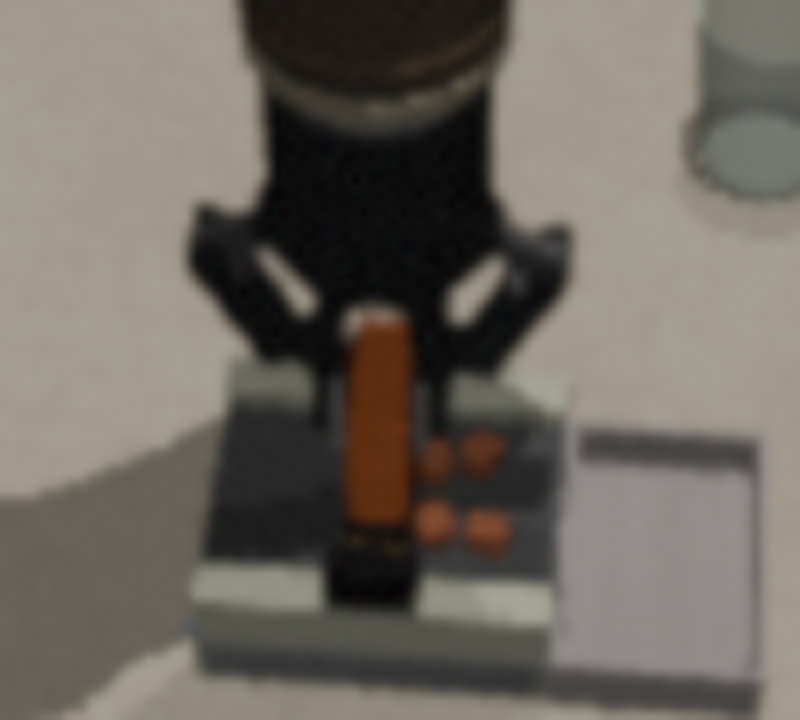

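View pics/t5.png

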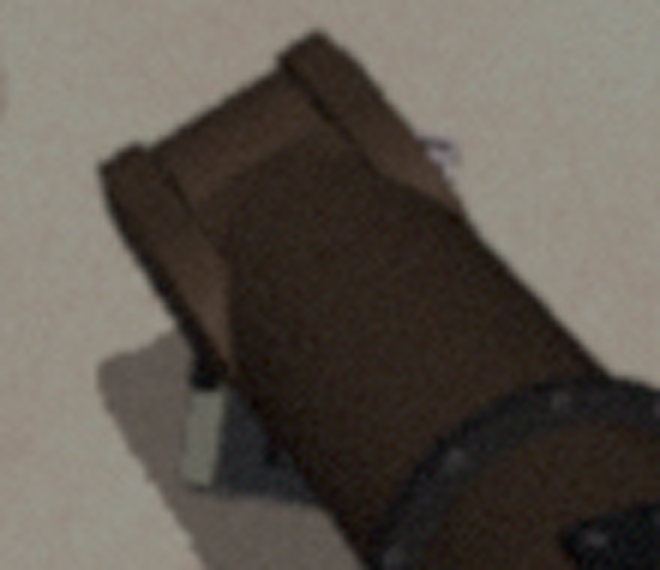

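jog_arm([
  {"travel": [0, 8, 0], "twist": [0, 0, 0], "claw": 0},
  {"travel": [0, 18, 0], "twist": [0, 0, 0], "claw": 0},
  {"travel": [0, 28, 0], "twist": [0, 0, 0], "claw": 0},
  {"travel": [0, 38, 0], "twist": [0, 0, 0], "claw": 0},
  {"travel": [0, 46, 0], "twist": [0, 0, 0], "claw": 0},
])

```text
clock: 7.1
eef_pos: [0.5276, 0.0319, 0.0808]
eef_rot: [0.0, 0.748, 0.663, 0.0]
force: [-0.1, 0.1, -1.4]
finger_gap: 0.244
```

jog_arm([
  {"travel": [0, 8, 0], "twist": [0, 0, 0], "claw": 0},
  {"travel": [0, 14, 0], "twist": [0, 0, 0], "claw": 0},
  {"travel": [0, 20, 0], "twist": [0, 0, 0], "claw": 0},
  {"travel": [0, 20, 0], "twist": [0, 0, 0], "claw": 0},
])

```text
clock: 7.5
eef_pos: [0.5471, 0.0296, 0.0807]
eef_rot: [0.0, 0.748, 0.663, 0.0]
force: [-0.2, 0.6, -0.6]
finger_gap: 0.248
```

```bash
python3 - <<'E'
from h import *
s=arm.read_state();print(s['joints'],s['eef_pos'],s['eef_rot'],s['force'],s['torque'])
s=optics.snapshot('side')
crop(s,'s6',200,120,100,90,8)
E
```

```text
[ 0.2656  0.5578 -0.5804  1.8905  0.411   0.813  -0.6534] [0.5471 0.0296 0.0807] [0.0001 0.7484 0.6633 0.0003] [-0.1681  0.5784 -0.5788] [ 0.0027  0.0035 -0.0074]
```

View pics/s6.png

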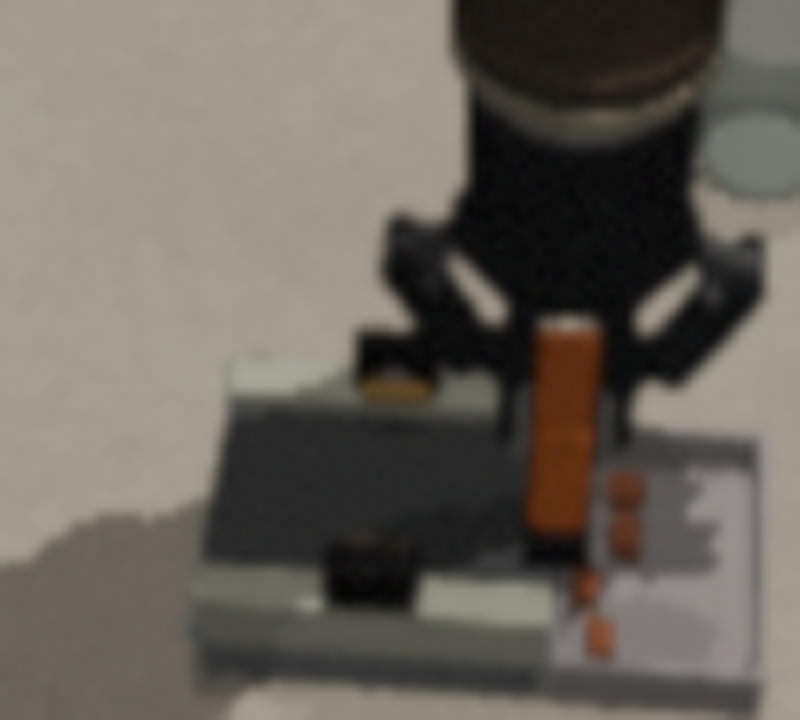

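```bash
python3 - <<'E'
from h import *
print(plan((.445,.215,.135),83.1))
E
```

```text
[array([ 171.8, -123. ,  -54.3]), array([-0.0001, -0.0001,  0.0002])]
```

jog_arm([
  {"travel": [0, 0, -30], "twist": [0, 0, 0], "claw": 0},
  {"travel": [0, 0, -55], "twist": [0, 0, 0], "claw": 0},
  {"travel": [40, -30, -55], "twist": [0, 0, 0], "claw": 0},
  {"travel": [80, -60, -55], "twist": [0, 0, 0], "claw": 0},
  {"travel": [120, -90, -55], "twist": [0, 0, 0], "claw": 0},
])

```text
clock: 8.05
eef_pos: [0.4701, 0.1606, 0.1361]
eef_rot: [0.0, 0.749, 0.663, 0.0]
force: [0.8, 1.4, -1.0]
finger_gap: 0.246
```

```bash
python3 - <<'E'
from h import *
print(arm.read_state()['joints'],plan((.445,.215,.135),83.1))
E
```

```text
[ 0.0716  0.4219 -0.6618  1.9563  0.3351  0.8728 -0.8877] [array([ 51. , -31.5,   1.1]), array([ 0.0006, -0.0001, -0.0009])]
```

jog_arm([
  {"travel": [30, -18, 1], "twist": [0, 0, 0], "claw": 0},
  {"travel": [51, -31, 20], "twist": [0, 0, 0], "claw": 0},
  {"travel": [51, -31, 60], "twist": [0, 0, 0], "claw": 0},
  {"travel": [51, -31, 85], "twist": [0, 0, 0], "claw": 0},
  {"travel": [51, -31, 92], "twist": [0, 0, 0], "claw": 0},
])

```text
clock: 8.55
eef_pos: [0.4447, 0.2131, 0.0416]
eef_rot: [-0.0, 0.748, 0.664, -0.002]
force: [0.2, -0.3, 0.1]
finger_gap: 0.248
```

jog_arm([
  {"travel": [0, 0, 3], "twist": [0, 0, 0], "claw": 0},
  {"travel": [0, 0, 5], "twist": [0, 0, 0], "claw": 0},
  {"travel": [0, 0, 5], "twist": [0, 0, 0], "claw": 0},
])

```text
clock: 8.85
eef_pos: [0.4474, 0.2142, 0.0397]
eef_rot: [0.0, 0.748, 0.663, 0.001]
force: [1.0, -0.5, -1.6]
finger_gap: 0.249
```

jog_arm([
  {"travel": [0, 0, 1.5], "twist": [0, 0, 0], "claw": 0},
  {"travel": [0, 0, 1.5], "twist": [0, 0, 0], "claw": 0},
])

```text
clock: 9.05
eef_pos: [0.4475, 0.2143, 0.0382]
eef_rot: [0.0, 0.748, 0.663, 0.001]
force: [1.0, -0.1, 3.5]
finger_gap: 0.244
```

Contact. Release gradually, then rise.

jog_arm([
  {"travel": [0, 0, 0], "twist": [0, 0, 0], "claw": 0.35},
  {"travel": [0, 0, 0], "twist": [0, 0, 0], "claw": 0.6},
  {"travel": [0, 0, 0], "twist": [0, 0, 0], "claw": 1},
  {"travel": [0, 0, 0], "twist": [0, 0, 0], "claw": 1},
  {"travel": [0, 0, 0], "twist": [0, 0, 0], "claw": 1},
])

```text
clock: 9.55
eef_pos: [0.4466, 0.2139, 0.0372]
eef_rot: [-0.0, 0.748, 0.663, -0.0]
force: [0.1, -0.9, -1.2]
finger_gap: 0.994
```

jog_arm([
  {"travel": [0, 0, -25], "twist": [0, 0, 0], "claw": 1},
  {"travel": [0, 0, -65], "twist": [0, 0, 0], "claw": 1},
  {"travel": [0, 0, -110], "twist": [0, 0, 0], "claw": 1},
  {"travel": [0, 0, -130], "twist": [0, 0, 0], "claw": 1},
])

```text
clock: 9.95
eef_pos: [0.4476, 0.2152, 0.1707]
eef_rot: [0.0, 0.748, 0.664, 0.002]
force: [0.2, 0.3, 0.2]
finger_gap: 0.997
```

```bash
python3 - <<'E'
from h import *
s=arm.read_state();print(s['joints'],s['eef_pos'],s['force'])
s=optics.snapshot('side')
crop(s,'s7',180,80,130,120,6)
print(plan((.44,-.1,.20),73.2),plan((.4455,-.2445,.15),73.2))
E
```

```text
[-0.0103  0.3801 -0.7003  1.9185  0.3003  0.9445 -0.9726] [0.4476 0.2152 0.1707] [0.1691 0.3012 0.1777]
[array([-314.3,   29.4,  -28.5]), array([ 0.0053, -0.004 ,  0.1734])] [array([-457.3,   51.9,   21.2]), array([ 0.0053, -0.004 ,  0.1734])]
```

View pics/s7.png

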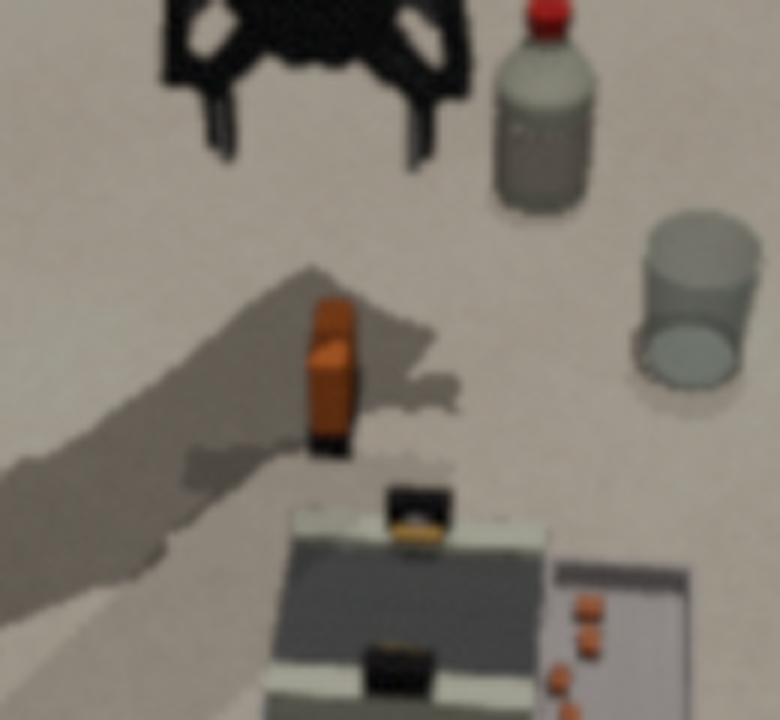

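jog_arm([
  {"travel": [-460, 52, -10], "twist": [0, 0, 0.173], "claw": 1},
  {"travel": [-460, 52, -10], "twist": [0, 0, 0.173], "claw": 1},
  {"travel": [-460, 52, -10], "twist": [0, 0, 0.173], "claw": 1},
  {"travel": [-460, 52, -10], "twist": [0, 0, 0.173], "claw": 1},
  {"travel": [-460, 52, -10], "twist": [0, 0, 0.173], "claw": 1},
])

```text
clock: 10.5
eef_pos: [0.4443, -0.0379, 0.1726]
eef_rot: [0.0, 0.803, 0.596, -0.0]
force: [1.3, 0.3, 0.2]
finger_gap: 0.999
```

```bash
python3 - <<'E'
from h import *
s=arm.read_state();print(s['joints'],s['eef_pos'],s['force'])
t=optics.snapshot('top')
crop(t,'t8',150,140,110,95,6)
print(plan((.4455,-.2445,.11),73.2))
E
```

```text
[ 0.4707  0.275  -0.6046  2.0289  0.1996  0.8943 -0.5349] [ 0.4443 -0.0379  0.1726] [1.272  0.3234 0.2182]
[array([-187.3,   60.5,   63. ]), array([-0.0005,  0.0049, -0.0092])]
```

View pics/t8.png

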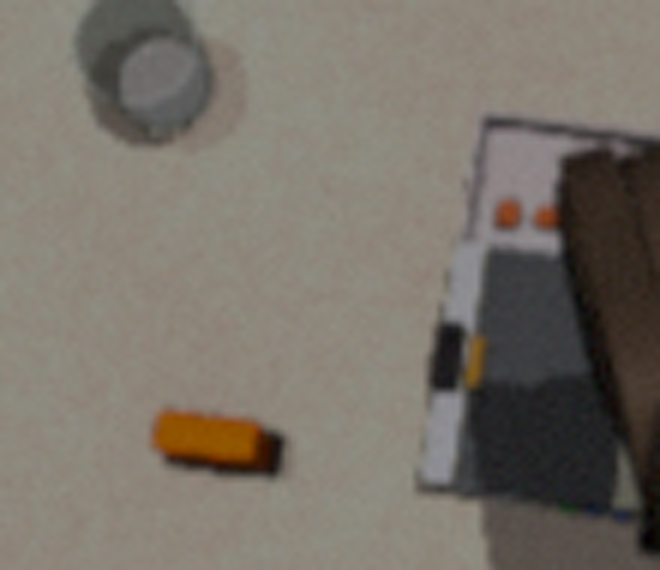

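```bash
python3 - <<'E'
from h import *
def g(x,y,z): return onz('top',((x+.5)/6-.5+150,(y+.5)/6-.5+140),z)
W=[g(*p,.07) for p in [(157,411),(264,423),(259,466),(153,450)]];print(W,np.mean(W,0))
def gs(x,y,z): return onz('side',((x+.5)/6-.5+180,(y+.5)/6-.5+80),z)
W=[gs(*p,.07) for p in [(317,297),(355,299),(353,375),(309,374)]];print(W,np.mean(W,0))
E
```

```text
[array([0.4605, 0.2424, 0.07  ]), array([0.4545, 0.1874, 0.07  ]), array([0.4324, 0.1893, 0.07  ]), array([0.4404, 0.2437, 0.07  ])] [0.447  0.2157 0.07  ]
[array([0.4395, 0.2391, 0.07  ]), array([0.4599, 0.2367, 0.07  ]), array([0.4578, 0.1781, 0.07  ]), array([0.4349, 0.1797, 0.07  ])] [0.448  0.2084 0.07  ]
```

jog_arm([
  {"travel": [-187, 60, 20], "twist": [0, 0, -0.009], "claw": 1},
  {"travel": [-187, 60, 40], "twist": [0, 0, -0.009], "claw": 1},
  {"travel": [-187, 60, 63], "twist": [0, 0, -0.009], "claw": 1},
  {"travel": [-187, 60, 63], "twist": [0, 0, -0.009], "claw": 1},
  {"travel": [-187, 60, 63], "twist": [0, 0, -0.009], "claw": 1},
])

```text
clock: 11.05
eef_pos: [0.4458, -0.2377, 0.1069]
eef_rot: [-0.001, 0.802, 0.597, -0.002]
force: [-0.6, -0.3, -0.2]
finger_gap: 0.999
```

```bash
python3 - <<'E'
from h import *
s=arm.read_state();print(s['joints'],s['eef_pos'],s['force'])
t=optics.snapshot('top');s=optics.snapshot('side')
crop(t,'t9',200,140,180,140,4);crop(s,'s9',170,180,110,110,6)
print(plan((.4455,-.2445,.017),73.2))
E
```

```text
[ 0.7483  0.4408 -0.4797  1.973   0.2817  0.7959 -0.1834] [ 0.4458 -0.2377  0.1069] [-0.5892 -0.2527 -0.2202]
[array([-11.2,   1.7,  91.4]), array([-0.0023, -0.0004,  0.0058])]
```

View pics/t9.png

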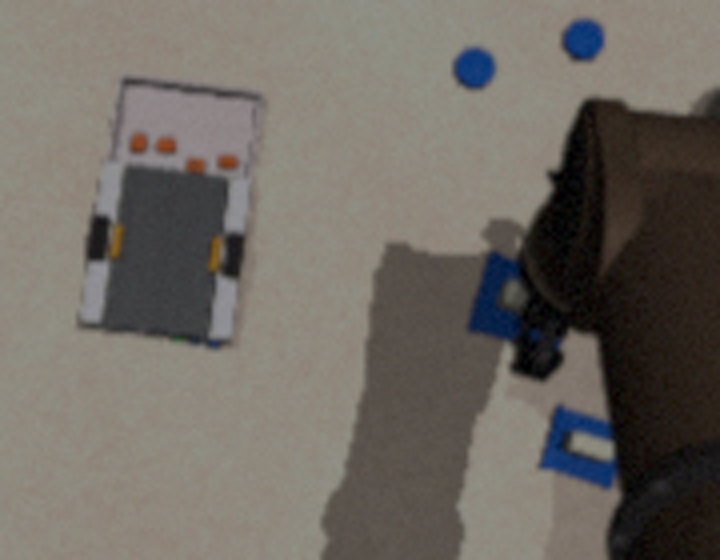

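View pics/s9.png

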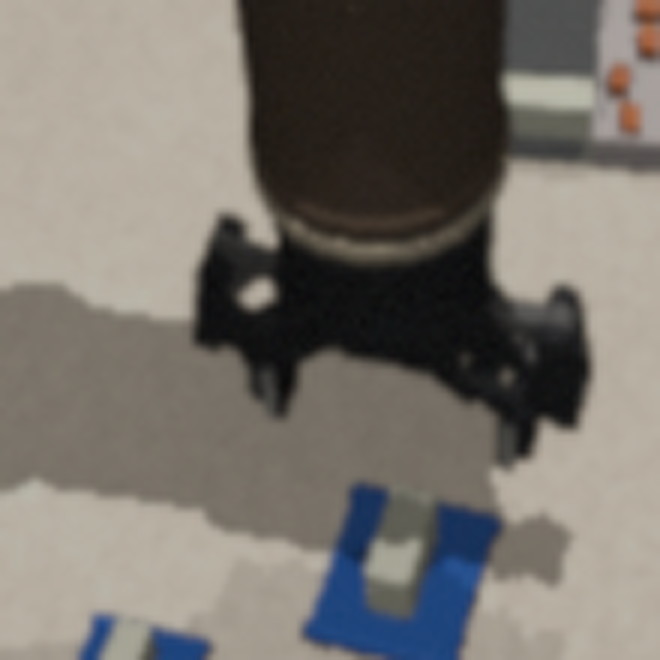

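jog_arm([
  {"travel": [-7, 1, 30], "twist": [0, 0, 0], "claw": 1},
  {"travel": [-7, 1, 60], "twist": [0, 0, 0], "claw": 1},
  {"travel": [-7, 1, 80], "twist": [0, 0, 0], "claw": 1},
  {"travel": [-7, 1, 80], "twist": [0, 0, 0], "claw": 1},
  {"travel": [-7, 1, 80], "twist": [0, 0, 0], "claw": 1},
])

```text
clock: 11.65
eef_pos: [0.448, -0.2378, 0.0305]
eef_rot: [-0.0, 0.799, 0.601, 0.0]
force: [1.0, -0.5, 0.0]
finger_gap: 1.001
```

```bash
python3 - <<'E'
from h import *
s=arm.read_state();print(s['joints'],s['eef_pos'],s['force'])
s=optics.snapshot('side')
crop(s,'s10',190,230,100,70,8)
print(plan((.446,-.2445,.017),73.2))
E
```

```text
[ 0.6962  0.5548 -0.421   2.033   0.3745  0.6273 -0.2574] [ 0.448  -0.2378  0.0305] [ 0.977  -0.4543  0.0147]
[array([-6.6, -0.6, 14. ]), array([ 0.0016, -0.0002,  0.0109])]
```

View pics/s10.png

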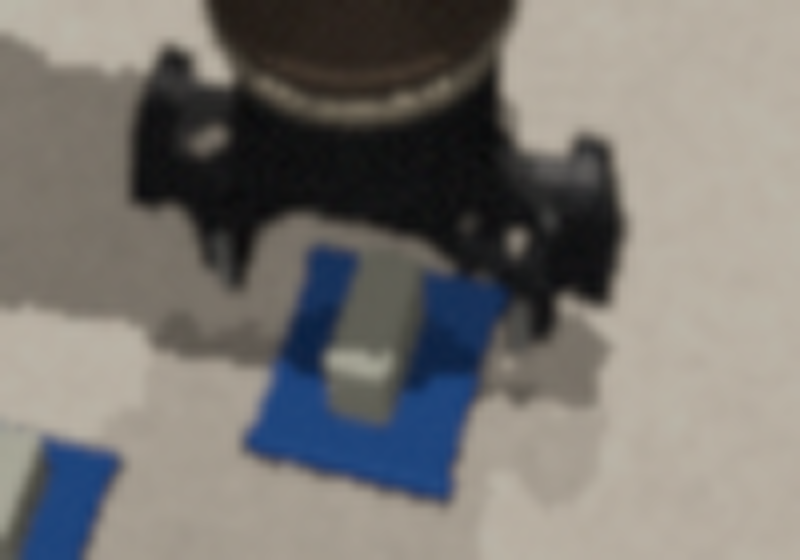

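jog_arm([
  {"travel": [-6.6, -0.6, 7], "twist": [0, 0, 0.011], "claw": 1},
  {"travel": [-6.6, -0.6, 13], "twist": [0, 0, 0.011], "claw": 1},
  {"travel": [-6.6, -0.6, 13], "twist": [0, 0, 0.011], "claw": 1},
])

```text
clock: 12.0
eef_pos: [0.4443, -0.2458, 0.0163]
eef_rot: [-0.0, 0.804, 0.595, -0.0]
force: [-0.8, 0.3, 0.2]
finger_gap: 1.001
```

jog_arm([
  {"travel": [0, 0, 0], "twist": [0, 0, 0], "claw": 0.6},
  {"travel": [0, 0, 0], "twist": [0, 0, 0], "claw": 0.4},
  {"travel": [0, 0, 0], "twist": [0, 0, 0], "claw": 0.3},
])

```text
clock: 12.3
eef_pos: [0.4449, -0.2455, 0.0168]
eef_rot: [0.0, 0.803, 0.595, 0.0]
force: [-0.1, -0.8, 0.2]
finger_gap: 0.519
```

jog_arm([
  {"travel": [0, 0, 0], "twist": [0, 0, 0], "claw": 0.3},
  {"travel": [0, 0, 0], "twist": [0, 0, 0], "claw": 0},
  {"travel": [0, 0, 0], "twist": [0, 0, 0], "claw": 0},
  {"travel": [0, 0, 0], "twist": [0, 0, 0], "claw": 0},
], force=100)

```text
clock: 12.7
eef_pos: [0.445, -0.2455, 0.017]
eef_rot: [0.0, 0.803, 0.596, 0.0]
force: [-0.5, 0.2, 5.9]
finger_gap: 0.217
```

```bash
python3 - <<'E'
from h import *
s=arm.read_state();print(s['joints'],s['eef_pos'],s['force'],s['finger_gap'])
s=optics.snapshot('side')
crop(s,'s11',190,230,100,70,8)
E
```

```text
[ 0.6975  0.5763 -0.4029  2.0394  0.3892  0.5985 -0.2673] [ 0.445  -0.2455  0.017 ] [-0.4515  0.2042  5.8998] 0.21700356880467273
```

View pics/s11.png

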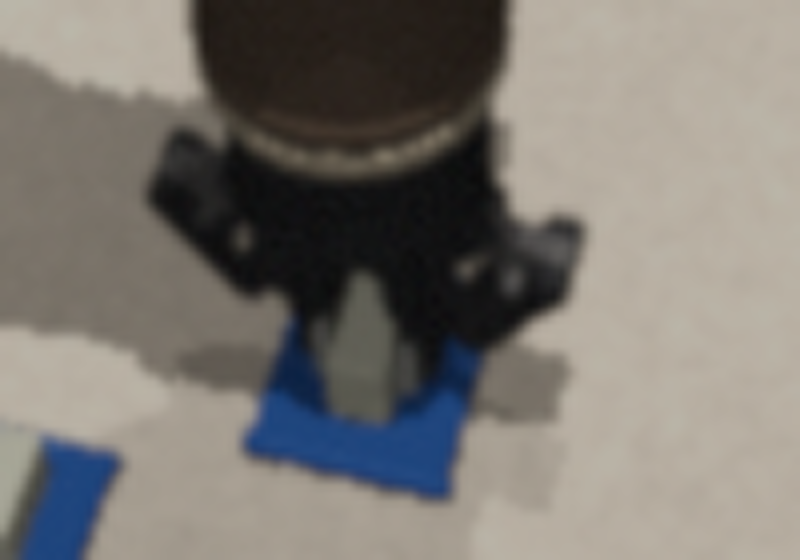

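jog_arm([
  {"travel": [0, 0, -20], "twist": [0, 0, 0], "claw": 0},
  {"travel": [0, 0, -60], "twist": [0, 0, 0], "claw": 0},
  {"travel": [0, 0, -105], "twist": [0, 0, 0], "claw": 0},
  {"travel": [0, 0, -120], "twist": [0, 0, 0], "claw": 0},
])

```text
clock: 13.15
eef_pos: [0.4466, -0.2458, 0.1404]
eef_rot: [0.002, 0.803, 0.596, 0.001]
force: [1.0, -1.1, -0.6]
finger_gap: 0.217
```

```bash
python3 - <<'E'
from h import *
s=arm.read_state();print(s['joints'],s['eef_pos'],s['eef_rot'],s['force'],s['torque'])
print(plan((.4835,.040,.125),83.1))
s=optics.snapshot('side')
crop(s,'s12',190,190,100,100,6)
E
```

```text
[ 0.7872  0.3999 -0.505   1.9345  0.2511  0.8636 -0.1428] [ 0.4466 -0.2458  0.1404] [0.0022 0.8033 0.5956 0.0012] [ 0.9715 -1.1269 -0.6274] [-0.0022 -0.0223 -0.0621]
[array([284.2, -47.8,  15. ]), array([ 0.0048,  0.0011, -0.1744])]
```

View pics/s12.png

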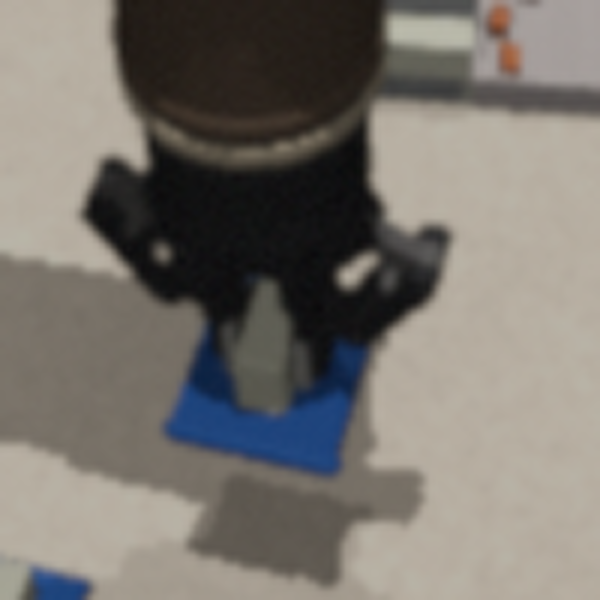

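Cover held level, lifted. Carry it over the station.

jog_arm([
  {"travel": [50, -8, 0], "twist": [0, 0, -0.03], "claw": 0},
  {"travel": [95, -16, 0], "twist": [0, 0, -0.06], "claw": 0},
  {"travel": [140, -24, 0], "twist": [0, 0, -0.09], "claw": 0},
  {"travel": [185, -32, 0], "twist": [0, 0, -0.12], "claw": 0},
  {"travel": [230, -40, 0], "twist": [0, 0, -0.15], "claw": 0},
])

```text
clock: 13.7
eef_pos: [0.4728, -0.0122, 0.1359]
eef_rot: [-0.0, 0.756, 0.654, -0.0]
force: [-0.1, -0.5, -1.2]
finger_gap: 0.22
```

```bash
python3 - <<'E'
from h import *
print(plan((.4835,.040,.13),83.1))
E
```

```text
[array([53.2,  3.1,  5.9]), array([-0.0009,  0.0003, -0.0238])]
```

jog_arm([
  {"travel": [25, 1.5, 5], "twist": [0, 0, -0.024], "claw": 0},
  {"travel": [45, 2.5, 15], "twist": [0, 0, -0.024], "claw": 0},
  {"travel": [52, 3, 30], "twist": [0, 0, -0.024], "claw": 0},
  {"travel": [52, 3, 38], "twist": [0, 0, -0.024], "claw": 0},
  {"travel": [52, 3, 38], "twist": [0, 0, -0.024], "claw": 0},
])

```text
clock: 14.2
eef_pos: [0.4825, 0.0365, 0.0971]
eef_rot: [-0.001, 0.749, 0.663, -0.001]
force: [-0.4, 0.2, -1.6]
finger_gap: 0.222
```

```bash
python3 - <<'E'
from h import *
s=arm.read_state();print(s['joints'],s['eef_pos'],s['eef_rot'],s['force'],s['torque'])
print(plan((.4835,.040,.071),83.1))
s=optics.snapshot('side');t=optics.snapshot('top')
crop(s,'s13',200,120,100,90,8);crop(t,'t13',190,140,110,95,6)
E
```

```text
[ 0.2641  0.4476 -0.5851  2.0252  0.3499  0.7704 -0.6521] [0.4825 0.0365 0.0971] [-0.0009  0.7485  0.6631 -0.0014] [-0.3937  0.2252 -1.5919] [-0.0338  0.0459 -0.0168]
[array([ 3.6,  0.6, 26.1]), array([-0.0032,  0.001 , -0.0004])]
```

View pics/s13.png

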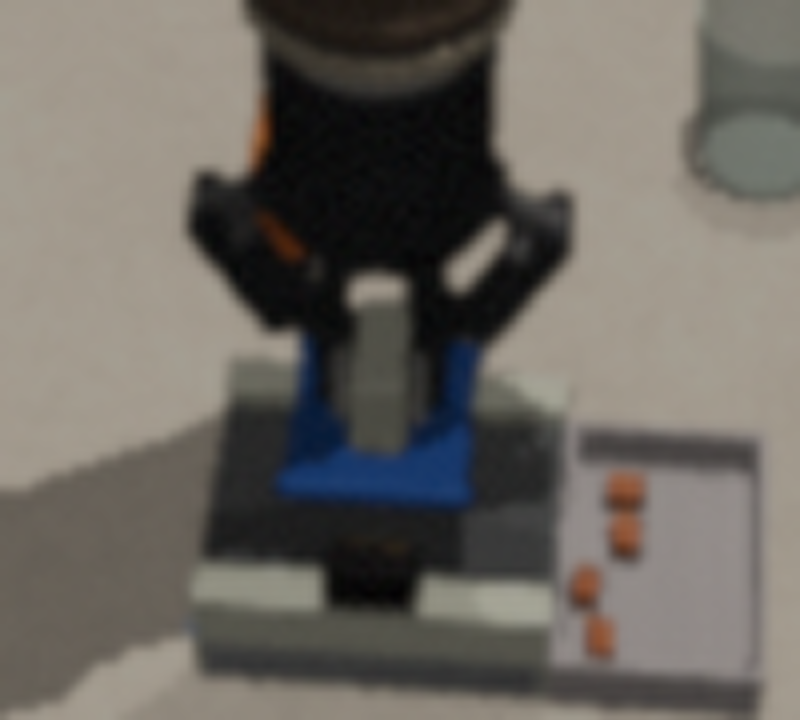

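View pics/t13.png

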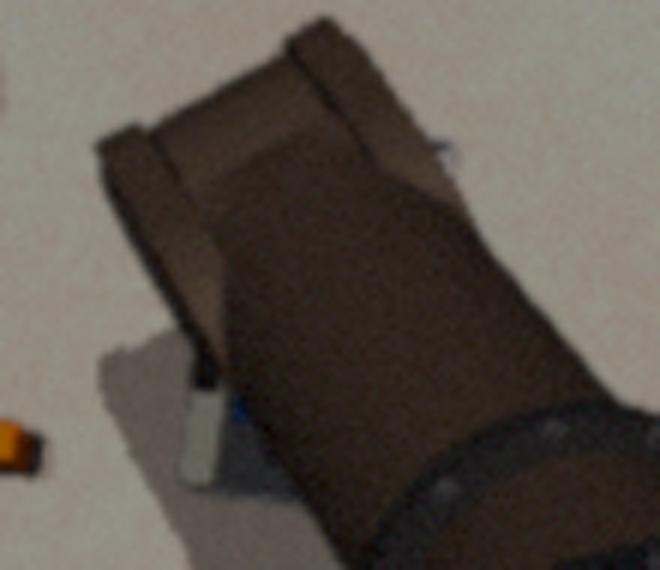

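```bash
python3 - <<'E'
from h import *
def g(x,y,z): return onz('side',((x+.5)/8-.5+200,(y+.5)/8-.5+120),z)
a,b=g(281,494,.0848),g(472,503,.0848);print(a,b,(a+b)/2,np.degrees(np.arctan2(*(b-a)[[1,0]])),np.linalg.norm(b-a))
ey=np.array([.12,.993,0]);print('cover centre side-frame',(a+b)/2+ey*.03675)
# station side frame: outer cheek corners
W=np.array([g(*p,.048) for p in [(233,358),(572,378),(556,626),(192,602)]]);print(W,W.mean(0))
W=np.array([g(*p,.048) for p in [(205,565),(552,583)]]);m=W.mean(0);print('inner edge',m, m+ey*.042)
for nm,p in(('hous outer top',(330,551)),('',(415,555))): print(g(*p,.07))
print('hous bottom outer', g(327,603,.048),g(414,608,.048))
print('tray rim far end',g(760,437,.024),g(760,690,.024))
print('far roller', g(358,395,.0557),g(433,400,.0557))
E
```

```text
[0.4448 0.0046 0.0848] [ 0.5117 -0.0022  0.0848] [0.4782 0.0012 0.0848] -5.804078639870631 0.06722988035534058
cover centre side-frame [0.4827 0.0377 0.0848]
[[ 0.4262  0.1048  0.048 ]
 [ 0.5548  0.0894  0.048 ]
 [ 0.5407 -0.0294  0.048 ]
 [ 0.4115 -0.0134  0.048 ]] [0.4833 0.0379 0.048 ]
inner edge [ 0.4783 -0.0032  0.048 ] [0.4834 0.0385 0.048 ]
[ 0.4614 -0.0098  0.07  ]
[ 0.4912 -0.0128  0.07  ]
hous bottom outer [ 0.4597 -0.0158  0.048 ] [ 0.4906 -0.0193  0.048 ]
tray rim far end [0.6274 0.0779 0.024 ] [ 0.614  -0.0428  0.024 ]
far roller [0.4733 0.0769 0.0557] [0.5013 0.0733 0.0557]
```

jog_arm([
  {"travel": [0.5, 0.5, 10], "twist": [0, 0, 0], "claw": 0},
  {"travel": [0.5, 0.5, 20], "twist": [0, 0, 0], "claw": 0},
  {"travel": [0.5, 0.5, 23], "twist": [0, 0, 0], "claw": 0},
  {"travel": [0.5, 0.5, 23], "twist": [0, 0, 0], "claw": 0},
])

```text
clock: 14.7
eef_pos: [0.4839, 0.0374, 0.075]
eef_rot: [-0.0, 0.749, 0.663, -0.001]
force: [0.4, 0.5, -1.0]
finger_gap: 0.22
```

```bash
python3 - <<'E'
from h import *
s=arm.read_state();print(s['eef_pos'],s['eef_rot'],s['force'],s['torque'])
s=optics.snapshot('side')
crop(s,'s14',200,120,100,90,8)
E
```

```text
[0.4839 0.0374 0.075 ] [-0.0004  0.7486  0.663  -0.0006] [ 0.3753  0.5343 -1.0217] [0.012  0.0103 0.0159]
```

View pics/s14.png

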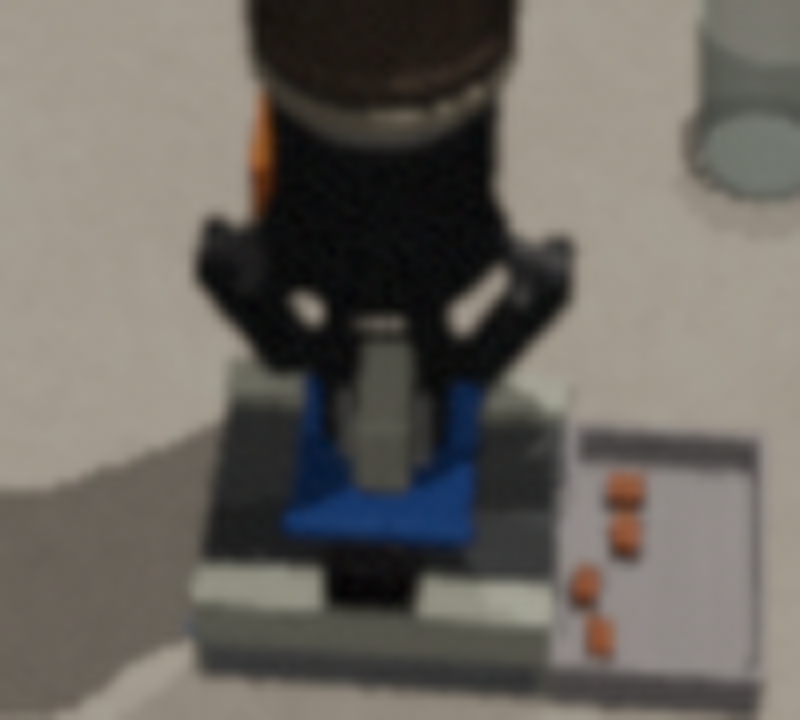

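jog_arm([
  {"travel": [0, -0.5, 3], "twist": [0, 0, 0], "claw": 0},
  {"travel": [0, -0.5, 5], "twist": [0, 0, 0], "claw": 0},
  {"travel": [0, -0.5, 5], "twist": [0, 0, 0], "claw": 0},
])

```text
clock: 15.05
eef_pos: [0.4847, 0.0397, 0.0714]
eef_rot: [-0.0, 0.748, 0.664, 0.001]
force: [-1.1, 6.0, 4.9]
finger_gap: 0.221
```

jog_arm([
  {"travel": [0, 0, 2], "twist": [0, 0, 0], "claw": 0},
  {"travel": [0, 0, 2], "twist": [0, 0, 0], "claw": 0},
])

```text
clock: 15.25
eef_pos: [0.4847, 0.0392, 0.0695]
eef_rot: [0.0, 0.748, 0.663, 0.001]
force: [-0.6, 4.0, 6.3]
finger_gap: 0.22
```

jog_arm([
  {"travel": [0, 0, 2], "twist": [0, 0, 0], "claw": 0},
  {"travel": [0, 0, 2], "twist": [0, 0, 0], "claw": 0},
])

```text
clock: 15.45
eef_pos: [0.4847, 0.0392, 0.0675]
eef_rot: [0.0, 0.748, 0.663, 0.001]
force: [-2.7, 3.7, 5.2]
finger_gap: 0.218
```

jog_arm([
  {"travel": [1.5, -0.5, -1], "twist": [0, 0, 0], "claw": 0},
  {"travel": [1.5, -0.5, 0], "twist": [0, 0, 0], "claw": 0},
])

```text
clock: 15.65
eef_pos: [0.4847, 0.0399, 0.0676]
eef_rot: [0.001, 0.748, 0.663, 0.001]
force: [0.7, 2.1, 8.0]
finger_gap: 0.218
```

jog_arm([
  {"travel": [0, 0, 1.5], "twist": [0, 0, 0], "claw": 0},
  {"travel": [0, 0, 1.5], "twist": [0, 0, 0], "claw": 0},
])

```text
clock: 15.85
eef_pos: [0.4846, 0.0397, 0.0657]
eef_rot: [0.0, 0.749, 0.663, 0.001]
force: [2.2, 1.7, 4.4]
finger_gap: 0.22
```

jog_arm([
  {"travel": [0.5, 0, 1.5], "twist": [0, 0, 0], "claw": 0},
  {"travel": [0.5, 0, 1.5], "twist": [0, 0, 0], "claw": 0},
])

```text
clock: 16.05
eef_pos: [0.4846, 0.0398, 0.0637]
eef_rot: [0.0, 0.749, 0.663, 0.001]
force: [5.8, 1.3, -1.6]
finger_gap: 0.219
```

jog_arm([
  {"travel": [0, 0, 2], "twist": [0, 0, 0], "claw": 0},
  {"travel": [0, 0, 2], "twist": [0, 0, 0], "claw": 0},
])

```text
clock: 16.25
eef_pos: [0.4845, 0.0397, 0.0613]
eef_rot: [0.0, 0.749, 0.663, 0.001]
force: [7.6, 1.6, -7.6]
finger_gap: 0.215
```

jog_arm([
  {"travel": [0, 0, 2], "twist": [0, 0, 0], "claw": 0},
  {"travel": [0, 0, 2], "twist": [0, 0, 0], "claw": 0},
])

```text
clock: 16.45
eef_pos: [0.4844, 0.0397, 0.0591]
eef_rot: [0.0, 0.749, 0.663, 0.001]
force: [8.6, 1.9, -11.5]
finger_gap: 0.218
```

```bash
python3 - <<'E'
from h import *
s=arm.read_state();print(s['eef_pos'],s['eef_rot'],s['force'],s['torque'])
s=optics.snapshot('side')
crop(s,'s15',200,120,100,90,8)
E
```

```text
[0.4844 0.0397 0.0591] [0.0001 0.7486 0.663  0.0005] [  8.5502   1.9311 -11.519 ] [ 0.293  -1.8794  0.0269]
```

View pics/s15.png

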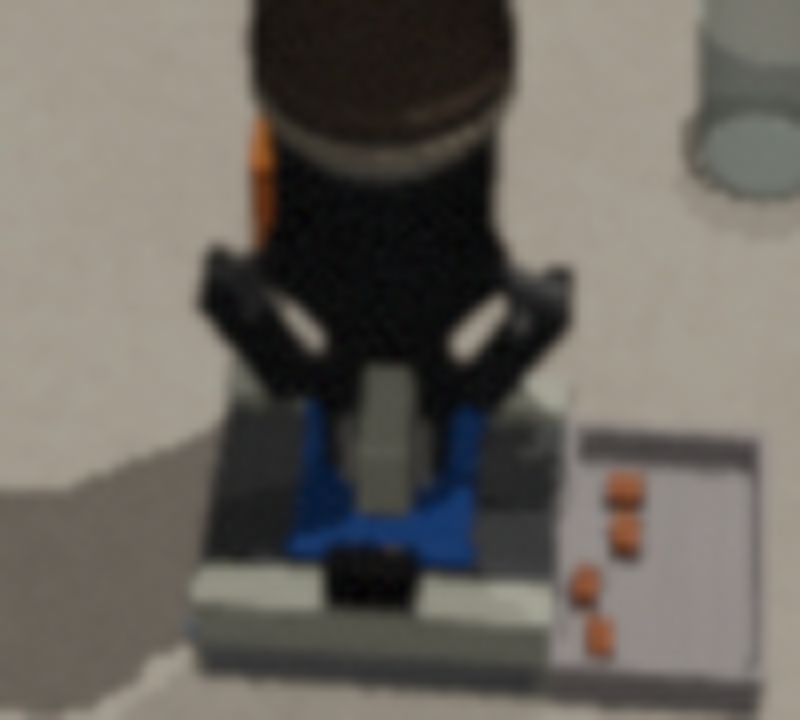

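jog_arm([
  {"travel": [0, 0, 1.5], "twist": [0, 0, 0], "claw": 0},
  {"travel": [0, 0, 1.5], "twist": [0, 0, 0], "claw": 0},
])

```text
clock: 16.7
eef_pos: [0.4838, 0.0398, 0.0579]
eef_rot: [-0.0, 0.749, 0.663, 0.0]
force: [4.5, 1.7, -1.4]
finger_gap: 0.218
```

jog_arm([
  {"travel": [0, 0, 1.5], "twist": [0, 0, 0], "claw": 0},
  {"travel": [0, 0, 1.5], "twist": [0, 0, 0], "claw": 0},
])

```text
clock: 16.9
eef_pos: [0.4838, 0.0398, 0.0567]
eef_rot: [0.0, 0.749, 0.663, 0.0]
force: [2.8, 0.3, 4.1]
finger_gap: 0.213
```

jog_arm([
  {"travel": [0, 0, 1.2], "twist": [0, 0, 0], "claw": 0},
  {"travel": [0, 0, 1.2], "twist": [0, 0, 0], "claw": 0},
])

```text
clock: 17.1
eef_pos: [0.4838, 0.0398, 0.0556]
eef_rot: [0.0, 0.749, 0.663, 0.0]
force: [1.6, 1.5, 6.2]
finger_gap: 0.212
```

jog_arm([
  {"travel": [0, 0, 1], "twist": [0, 0, 0], "claw": 0},
  {"travel": [0, 0, 1], "twist": [0, 0, 0], "claw": 0},
])

```text
clock: 17.3
eef_pos: [0.4838, 0.0398, 0.0547]
eef_rot: [0.0, 0.749, 0.663, 0.0]
force: [2.2, 0.6, 7.6]
finger_gap: 0.216
```

```bash
python3 - <<'E'
from h import *
s=arm.read_state();print(s['eef_pos'],s['eef_rot'],s['force'],s['torque'],s['finger_gap'])
s=optics.snapshot('side')
crop(s,'s16',200,120,100,90,8)
E
```

```text
[0.4838 0.0398 0.0547] [0.0002 0.7486 0.6631 0.0001] [2.1724 0.579  7.6361] [ 0.2665 -0.3688 -0.0083] 0.21620175634397004
```

View pics/s16.png

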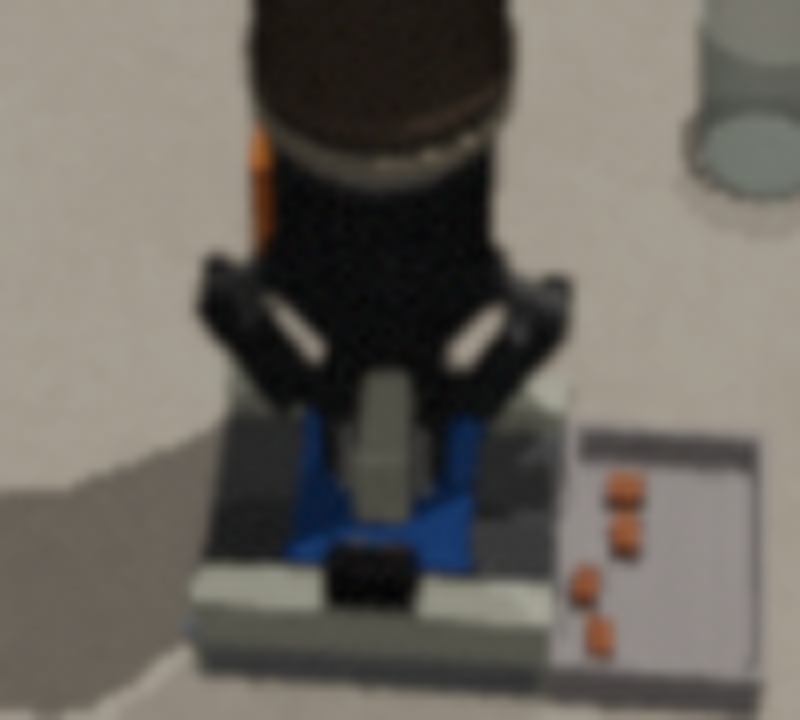

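jog_arm([
  {"travel": [0, 0, 0.6], "twist": [0, 0, 0], "claw": 0},
  {"travel": [0, 0, 0.6], "twist": [0, 0, 0], "claw": 0},
  {"travel": [0, 0, 0.6], "twist": [0, 0, 0], "claw": 0},
  {"travel": [0, 0, 0.6], "twist": [0, 0, 0], "claw": 0},
  {"travel": [0, 0, 0.6], "twist": [0, 0, 0], "claw": 0},
])

```text
clock: 17.85
eef_pos: [0.4838, 0.0398, 0.0542]
eef_rot: [0.0, 0.749, 0.663, 0.0]
force: [1.7, 0.3, 7.3]
finger_gap: 0.217
```

jog_arm([
  {"travel": [0, 0, 0], "twist": [0, 0, 0], "claw": 0},
  {"travel": [0, 0, 0], "twist": [0, 0, 0], "claw": 0},
  {"travel": [0, 0, 0], "twist": [0, 0, 0], "claw": 0},
  {"travel": [0, 0, 0], "twist": [0, 0, 0], "claw": 0},
  {"travel": [0, 0, 0], "twist": [0, 0, 0], "claw": 0},
])

```text
clock: 18.35
eef_pos: [0.4838, 0.0398, 0.0542]
eef_rot: [0.0, 0.749, 0.663, 0.0]
force: [1.5, 1.1, 8.2]
finger_gap: 0.222
```

```bash
python3 - <<'E'
from h import *
s=optics.snapshot('side');t=optics.snapshot('top')
cv2.imwrite('pics/s17.png',s[:,:,::-1]);cv2.imwrite('pics/t17.png',t[:,:,::-1])
F=[arm.read_state()['force'] for _ in range(3)];print(F)
def g(x,y,z): return onz('side',((x+.5)/8-.5+200,(y+.5)/8-.5+120),z)
E
```

```text
[array([1.3276, 0.7088, 7.6612]), array([1.3276, 0.7088, 7.6612]), array([1.3276, 0.7088, 7.6612])]
```

View pics/s17.png

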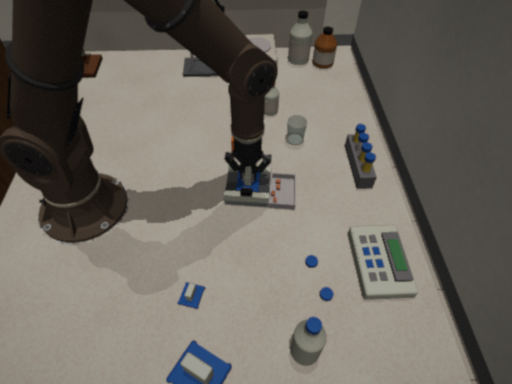

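View pics/t17.png

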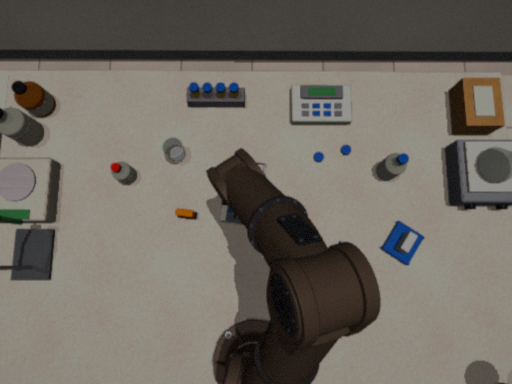

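jog_arm([
  {"travel": [0, 0, 0.6], "twist": [0, 0, 0], "claw": 0},
  {"travel": [0, 0, 0.6], "twist": [0, 0, 0], "claw": 0},
  {"travel": [0, 0, 0.6], "twist": [0, 0, 0], "claw": 0},
  {"travel": [0, 0, 0.6], "twist": [0, 0, 0], "claw": 0},
])

```text
clock: 18.85
eef_pos: [0.4838, 0.0398, 0.054]
eef_rot: [0.0, 0.749, 0.663, 0.0]
force: [-1.2, 0.2, 13.6]
finger_gap: 0.22
```

jog_arm([
  {"travel": [0, 0, 0], "twist": [0, 0, 0], "claw": 0},
  {"travel": [0, 0, 0], "twist": [0, 0, 0], "claw": 0},
  {"travel": [0, 0, 0], "twist": [0, 0, 0], "claw": 0},
])

```text
clock: 19.15
eef_pos: [0.4838, 0.0398, 0.054]
eef_rot: [0.0, 0.749, 0.663, 0.0]
force: [-0.7, 0.3, 14.0]
finger_gap: 0.217
```

```bash
python3 - <<'E'
from h import *
s=arm.read_state();print(s['clock'],s['eef_pos'],s['force'],s['finger_gap']);print(arm.job_done())
E
```

```text
19.15 [0.4838 0.0398 0.054 ] [-0.6686  0.2559 14.0305] 0.21734562736547108
the job is handed in; nothing more can be done
None
```

The job is done and handed in at 19.2 s of the 54 s allowed. The gripper is still on the blue cover, pressing it down.

- **Chips:** I pushed all four off the plate's far end with the scraper. Later side and top pictures show all four in the tray.
- **Scraper:** it stands upright on the bench about 0.17 m to the side of the station, released, and both cameras confirm it.
- **Cover:** I took the middle-sized one by its bar. The first touch on the rollers was slightly off-centre, with 4–6 N sideways, so I moved it about 2 mm. The downward force peaked at about 8 N, then turned into a pull of about 11.5 N as the rollers drew the cover down.
- **Final hold:** the push rose by about 1.5–2 N per mm, then jumped to 14 N. That fits the plate being at or close to its 5 mm stop, and it held steady over 0.3 s. I worked out the bar's centre at about 26 mm above the seat point, the lower end of the range wanted.

**Not fully confirmed:** I had no direct reading of the plate, so its depth comes from height and force. The arm blocked the top camera's view of the seated cover, so I could not check it from above. The two cameras also disagreed by 4–5 mm in y, so I aligned the cover by its position relative to the station in the side view. A sideways force of up to 8.6 N along x showed up during the snap and was nearly gone by the end. I saw no bystander out of place in the last pictures.

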